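# Gauge the clamp blocks and scrap the blind ones

## Robot

A 6-joint arm with a two-finger parallel gripper is mounted at the origin on a cart in front of the work surface, level with it; the furniture and walls round the work are solid. World frame = base frame: x ahead of the robot, y to its left, z up, the work surface at z = 0. Lengths are in m, angles in rad, forces in N, time in s.
With the tool pointing down it reaches from about 0.375 to 0.975 m from the base axis. Payload 3.8 kg.
Tool frame: the origin (TCP) lies midway between the tips of the shut fingers; the grasp point (between the pads) lies 19 mm behind it; z points along the fingers, y is the line along which they close (so a half turn about z gives the same grasp; the last joint's range is limited). The gripper opens to 85 mm and grips with 20 to 120 N. Pads are 22 mm wide; open, the fingers measure 114 mm over their backs; the gripper's body (76 mm by 85 mm) begins 54 mm behind the grasp point. The pads swing forward as they close: fully open they stand 13 mm farther back than shut.
Start: joints at [-1.332, 0.264, 1.604, -0, 1.274, -0.037], TCP at [0.184, -0.649, 0.191] pointing down, gripper open.
Joint ranges: [-2.63, 2.63], [-0.94, 2.18], [0.31, 2.57], [-1.31, 4.45], [0, 2.66], [-2.55, 2.55]. Speed limits (rad/s): [2.57, 2.57, 3.14, 3.14, 3.14, 3.14].

## Interface

Orientations are given as a rotation vector (axis times angle).
In Python, from workcell import read_state, vision, ticket gives the robot as it stands. The module is installed in compiled form; this text tells all that it offers.
- The arm moves only by the tool jog_arm, never from a script. Its arguments are lists of equal length, an entry for each row: "turn": the turn, a rotation vector about the tool's x, y, z in rad, a list of three; "delta_pos": the shift along the tool's x, y, z in m, a list of three; "gripper": the finger opening in m, from 0 to 0.0854. In form: {"turn": [[rx, ry, rz], ...], "delta_pos": [[dx, dy, dz], ...], "gripper": [gripper, ...]}. A call has 1 to 20 rows; each row shifts and turns the commanded pose from where the row before left it, along the tool's axes as they then stand; what a row does not reach is not made up. A row lasts 1/12 s, in which the tool goes at most 41.7 mm and 7.16 degrees, less where a joint would pass 70% of its speed; a pose out of reach is approached as far as the arm can. A call with a gripper value outside its range is refused whole. The fingers move at their own pace and stop on an object; "grip_force" is the grip in N (left out, the last holds). Time passes only in rows, so rows that do not move let the fingers close. It gives the time, the measured TCP pose, the force, the opening and the grip force at its end, in the units of the state.
- read_state(): the state, without advancing time (a new reading comes with each control period).
- vision.read_camera(name): name is "side" or "top" or "wrist"; returns the picture (420x560x3 uint8, red, green, blue); there is no depth.
- vision.calibration(name): a dict with "vfov" (degrees; the focal length in pixels is half the picture's height over the tangent of half this angle, whatever the lens; pixels are square), "cx", "cy" (the principal point, pixels), "R" (3x3) and "t" (3): a world point X has camera coordinates R X + t; the wrist camera has in their place "mount" (4x4, takes a point from camera to tool coordinates, whose origin is the TCP and whose axes are the flange's). Camera axes: x right, y down, z forward; pixel columns grow to the right and rows downward; lengths in m; the calibration is good to about 2 mm. A picture is of the moment at which its call begins: read the wrist's pose just before it. calibration takes no time and is no camera call.
- ticket.finish_job(): hands the job in; it is judged then, once.
The state is a dict: "time": time; "q": joint angles; "joint_vel": joint speeds; "joint_torque": joint torques, N m; "tool_pos": TCP position; "tcp_rot": TCP orientation; "wrist_force": force on the tool from outside, world axes, zero at the start; "torque": the same for the moment, N m; "width": opening from 0.0 (shut) to 1.0 (fully open); "grip_force": force on a finger pad.
Only numpy, scipy, OpenCV 4.12 (cv2) and the standard library are available. Lean on these libraries where they do the work, as an engineer would, in place of code of your own. Each camera call takes 0.05 s, during which the arm holds its last target. There are 200 camera calls.

## Task

Take the probe from its stand and, going along the row on the mat from left to right, push its pin down each block's bore to the bottom to find which are drilled right through and which are blind, then put the probe back in its stand. Collect the blind blocks in the scoop beside the one already there, tip them all out together over its open edge into the white bin, and set the empty scoop level on the desk again; the through-drilled blocks stay on the mat. Leave the dish, bottle and timer where they are.

Things in the scene. Friction and masses are not known exactly. Their poses are not given: they have to be found in the camera images.
- mat: black rubber work mat, 130 mm (its x) by 400 mm (its y), 3 mm thick, fixed to the desk; origin at the centre of its underside. The blocks to be checked lie on it in a row along its y, the first at the left (+y)
- block_1a: grey block at the leftmost place of the row (exactly one of block_1a and block_1b is present; places 85 mm apart), 60 (x) x 30 (y) x 30 mm high, 40 g; origin at the centre of its underside, z up. Bore of 14 mm diameter from the centre of its top, either right through (30 mm) or blind, 16 mm deep. All look alike; only the probe tells
- block_1b: grey block at the leftmost place of the row (exactly one of block_1a and block_1b is present; places 85 mm apart), 60 (x) x 30 (y) x 30 mm high, 40 g; origin at the centre of its underside, z up. Bore of 14 mm diameter from the centre of its top, either right through (30 mm) or blind, 16 mm deep. All look alike; only the probe tells
- block_2: grey block at the left middle place of the row (at least one of block_2 and block_3 is present; places 85 mm apart), 60 (x) x 30 (y) x 30 mm high, 40 g; origin at the centre of its underside, z up. Bore of 14 mm diameter from the centre of its top, either right through (30 mm) or blind, 16 mm deep. All look alike; only the probe tells
- block_3: grey block at the right middle place of the row (at least one of block_2 and block_3 is present; places 85 mm apart), 60 (x) x 30 (y) x 30 mm high, 40 g; origin at the centre of its underside, z up. Bore of 14 mm diameter from the centre of its top, either right through (30 mm) or blind, 16 mm deep. All look alike; only the probe tells
- block_4a: grey block at the rightmost place of the row (exactly one of block_4a and block_4b is present; places 85 mm apart), 60 (x) x 30 (y) x 30 mm high, 40 g; origin at the centre of its underside, z up. Bore of 14 mm diameter from the centre of its top, either right through (30 mm) or blind, 16 mm deep. All look alike; only the probe tells
- block_4b: grey block at the rightmost place of the row (exactly one of block_4a and block_4b is present; places 85 mm apart), 60 (x) x 30 (y) x 30 mm high, 40 g; origin at the centre of its underside, z up. Bore of 14 mm diameter from the centre of its top, either right through (30 mm) or blind, 16 mm deep. All look alike; only the probe tells
- block_0: block like the others (60 x 30 x 30 mm, origin under its centre), a blind one found earlier: it already lies at the back of the scoop, across it
- probe: steel probe upright in its stand, 50 g: collar of 28 mm diameter, 5 mm thick, whose underside centre is the origin; above it a square black handle 16 x 16 mm (faces along its x and y) from 5 to 52 mm above the origin; below it a pin of 8 mm diameter, 60 mm long, narrowed to 4 mm over the last 3 mm. z up
- probe_tip (a point): lower end of the probe's pin, 60 mm below the probe's origin
- stand: aluminium stand of the probe, block 60 x 60 x 65 mm high, fixed; origin at the centre of its underside; a vertical hole of 13 mm diameter with a 3 mm chamfer goes through at its centre. The probe's collar rests on its top face (65 mm) and keeps the probe upright
- scoop: loose dark metal scoop, 120 g, 124 (x) x 196 mm (y), floor 3 mm thick, lips 25 mm high and 3 mm thick on three sides; the -x edge is open and faces the robot. Origin at the centre of its underside. Handle: upright black tab behind the back lip, x from 62 to 78 mm, 50 mm wide (y), 80 mm high, so it can be gripped above the blocks. Blocks slide on it above a slope of about 36 degrees
- bin: white open reject bin, outside 170 mm (its x) by 200 mm (its y) by 80 mm high, walls 4 mm, fixed to the desk; origin at the centre of its underside
- petri: glass petri dish, 68 mm diameter, 12 mm high, a bystander; origin under its centre
- dye_bottle: small amber bottle with white cap, 27 mm diameter, 61 mm high, a bystander; origin under its centre
- timer: white bench timer with a red knob, 62 x 62 x 39 mm, a bystander; origin under its centre
Things that resemble listed ones, but are neither listed nor needed, are in the scene too. Leave any brown look-alike of the block_1b alone.

How it is judged:
By the outcome, as a careful person would: the job done as asked, in the order asked, and still so for the second after the job is handed in, with the robot touching nothing.
Of block_1a, block_1b only 1 to 1 are there at a start; the rules pass over those that are not, and their reading is None.
Of block_2, block_3 only 1 to 2 are there at a start; the rules pass over those that are not, and their reading is None.
Of block_4a, block_4b only 1 to 1 are there at a start; the rules pass over those that are not, and their reading is None.
At some moment in a run one of scoop, block_1a, block_1b, block_2, block_3, block_4a, block_4b may be knocked a few centimetres aside while the robot is not near it.
It also fails if it takes over 210 s, if anything falls off the work surface, if the arm or the gripper's body presses on something with over 40 N, if the wrist force passes 120 N, or if a joint passes its speed limit or range.

## Working session

There is one attempt and no reset: what is moved stays moved. The work goes in short steps, Python scripts to look and compute and a tool call to move; the robot and the scene stay as the last step left them, time stands still between calls to the robot, and variables do not carry over. Pictures are saved under pics/ and viewed, at most 14 in all, crops included, and the job is handed in when it is done.

Besides the shell and the picture viewer there is one more tool, called as a command line: name --argument value ..., lists and objects as JSON in quotes. jog_arm: Moves the arm, as the interface text tells. Its arguments: {"type":"object","properties":{"turn":{"type":"array","items":{"type":"array","items":{"type":"number"}}},"delta_pos":{"type":"array","items":{"type":"array","items":{"type":"number"}}},"gripper":{"type":"array","items":{"type":"number"}},"grip_force":{"type":"number"}},"required":["turn","delta_pos","gripper"]}

```bash
mkdir -p pics; cat > h.py <<'E'
import numpy as np, cv2
from workcell import read_state, vision, ticket
from scipy.spatial.transform import Rotation as Rn
def cal(name, st=None):
    c=vision.calibration(name); f=210/np.tan(np.radians(c['vfov'])/2)
    if name=='wrist':
        st=st or read_state(); T=np.eye(4); T[:3,:3]=Rn.from_rotvec(st['tcp_rot']).as_matrix(); T[:3,3]=st['tool_pos']
        M=T@np.array(c['mount']); R=M[:3,:3].T; t=-R@M[:3,3]
    else: R=np.array(c['R']); t=np.array(c['t'])
    return f,c['cx'],c['cy'],R,t
def ray(C,u,v,z):
    f,cx,cy,R,t=C; o=-R.T@t; d=R.T@np.array([(u-cx)/f,(v-cy)/f,1]); return o+d*(z-o[2])/d[2]
def proj(C,X):
    f,cx,cy,R,t=C; p=R@np.array(X)+t; return np.array([f*p[0]/p[2]+cx,f*p[1]/p[2]+cy])
def shot(name,fn):
    st=read_state(); im=vision.read_camera(name); cv2.imwrite('pics/'+fn+'.png',im[:,:,::-1]); return im,cal(name,st)
E
python3 - <<'E'
from h import *
for n in ('top','side'):
    im,C=shot(n,n+'0'); print(n,{k:v for k,v in vision.calibration(n).items()}, -C[3].T@C[4])
print(vision.calibration('wrist')); print(read_state())
a=cv2.imread('pics/top0.png')
E
```

```text
top {'vfov': 44.46627279722771, 'cx': 274.58482669295904, 'cy': 205.52742032336522, 'R': array([[ 0.00848995, -0.99996033,  0.00269501],
       [-0.99457842, -0.00872353, -0.10362267],
       [ 0.10364207, -0.00180065, -0.99461303]]), 't': array([0.01855733, 0.59795392, 1.4971804 ])} [0.43938365 0.02646877 1.5510267 ]
side {'vfov': 51.54039118911145, 'cx': 287.09050465497774, 'cy': 210.9733181959682, 'R': array([[-0.93557697, -0.3527533 ,  0.01615084],
       [-0.16396686,  0.39345777, -0.9046026 ],
       [ 0.31274687, -0.84897356, -0.42594987]]), 't': array([0.57772196, 0.17146539, 0.93556957])} [0.27602155 0.93060276 0.54428308]
{'vfov': 66.42746839214416, 'cx': 275.6184937879055, 'cy': 210.4302101973015, 'mount': array([[-1.60983715e-04, -9.66131266e-01, -2.58051063e-01,
         6.60454688e-02],
       [ 9.99999236e-01, -4.71873566e-04,  1.14282890e-03,
         2.45681136e-03],
       [-1.22589021e-03, -2.58050682e-01,  9.66130603e-01,
        -1.83768189e-01],
       [ 0.00000000e+00,  0.00000000e+00,  0.00000000e+00,
         1.00000000e+00]])}
{'time': 0.1, 'q': array([-1.33190867e+00,  2.64697917e-01,  1.60526643e+00,  8.45508427e-06,
        1.27368298e+00, -3.68990241e-02]), 'joint_vel': array([-0.00077948, -0.00028041, -0.00283995,  0.00011975,  0.00080852,
       -0.0003171 ]), 'joint_torque': array([-2.05512083e-04, -5.16708469e+01, -3.68590987e+01, -1.50083133e-04,
        6.25580113e-03,  4.57984317e-08]), 'tool_pos': array([ 0.18362939, -0.64876254,  0.19005739]), 'tcp_rot': array([-3.10974684e+00, -4.31548177e-01,  3.12569462e-04]), 'wrist_force': array([-0.34247488, -0.19699596,  0.14845443]), 'torque': array([ 0.04156187, -0.00493309,  0.00479491]), 'grip_force': 0.0, 'width': 1.0025751037240482}
```

View pics/top0.png

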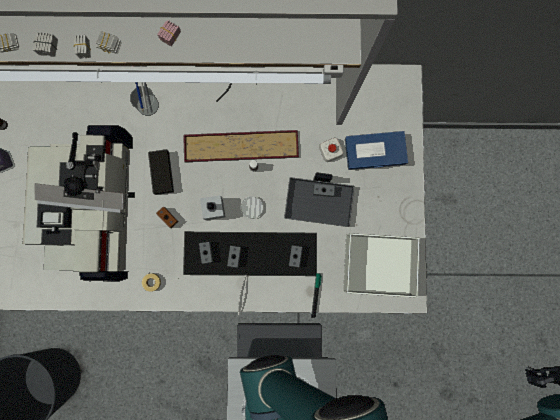

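View pics/side0.png

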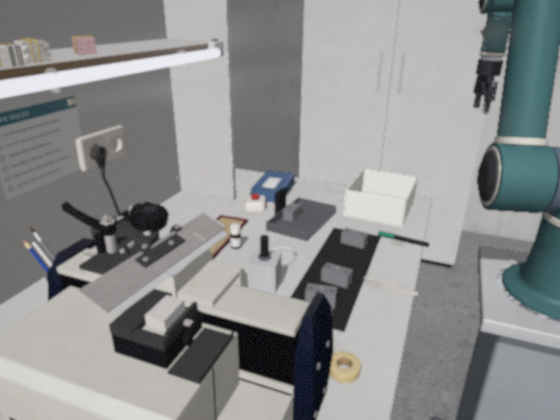

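The top view shows the mat with blocks at pixels (206,252), (234,256) and (297,256). The stand is at (212,207), the scoop with block_0 and its tab at (320,202), and the bin at (383,265). The brown look-alike at (168,216) is to be left alone, and so are the petri dish (253,207), bottle (253,166) and timer (331,149). The side view agrees.

```bash
python3 - <<'E'
from h import *
im,C=shot('top','top1')
for n,(u,v,z) in dict(b1=(206,252,.033),b2=(234,256,.033),b4=(297,256,.033),hand=(210,205,.117),tab=(323,177,.08),timer=(331,149,.039),bin=(383,265,.08),s1=(295,178,.025),s2=(355,185,.025),s3=(350,227,.003),s4=(286,217,.003),m1=(184,233,.003),m2=(317,233,.003),m3=(317,274,.003),m4=(184,275,.003)).items(): print(n,ray(C,u,v,z).round(3))
c=im[115:305,140:430,::-1]; cv2.imwrite('pics/c1.png',cv2.resize(c,None,fx=2.75,fy=2.75,interpolation=cv2.INTER_CUBIC))
E
```

```text
b1 [0.458 0.224 0.033]
b2 [0.447 0.142 0.033]
b4 [ 0.449 -0.043  0.033]
hand [0.589 0.205 0.117]
tab [ 0.677 -0.116  0.08 ]
timer [ 0.769 -0.144  0.039]
bin [ 0.425 -0.286  0.08 ]
s1 [ 0.682 -0.037  0.025]
s2 [ 0.662 -0.217  0.025]
s3 [ 0.538 -0.204  0.003]
s4 [ 0.566 -0.011  0.003]
m1 [0.515 0.296 0.003]
m2 [ 0.519 -0.105  0.003]
m3 [ 0.396 -0.105  0.003]
m4 [0.39  0.292 0.003]
```

View pics/c1.png

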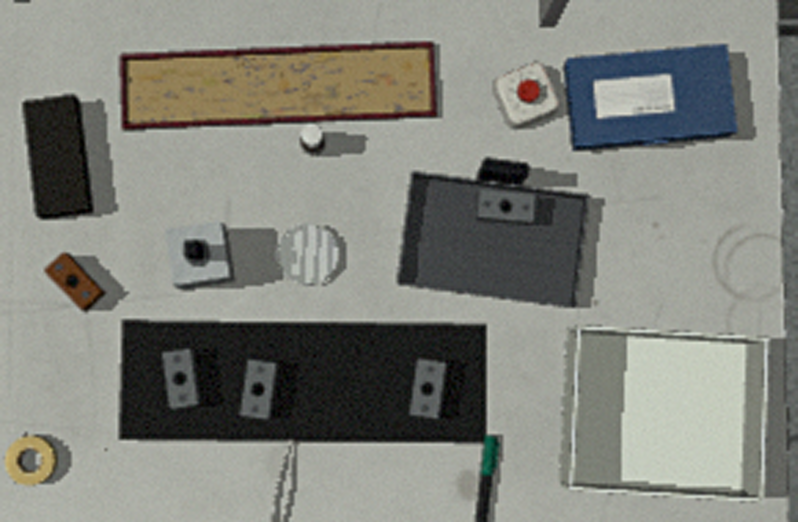

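The crop confirms three grey blocks on the mat, with bores at crop (180,378), (258,389) and (428,388), so places 1, 2 and 4. The brown look-alike is off the mat at (75,282). I'll move above the row and look through the wrist camera.

jog_arm --turn '[[0,0,0.092],[0,0,0.092],[0,0,0.091],[0,0,0],[0,0,0],[0,0,0],[0,0,0],[0,0,0],[0,0,0],[0,0,0],[0,0,0],[0,0,0],[0,0,0],[0,0,0],[0,0,0],[0,0,0],[0,0,0],[0,0,0],[0,0,0],[0,0,0]]' --delta_pos '[[0,0,-0.04],[0,0,-0.04],[0,0,-0.03],[0.0144,-0.0377,0],[0.0144,-0.0377,0],[0.0144,-0.0377,0],[0.0144,-0.0377,0],[0.0144,-0.0377,0],[0.0144,-0.0377,0],[0.0144,-0.0377,0],[0.0144,-0.0377,0],[0.0144,-0.0377,0],[0.0144,-0.0377,0],[0.0144,-0.0377,0],[0.0144,-0.0377,0],[0.0144,-0.0377,0],[0.0144,-0.0377,0],[0.0144,-0.0377,0],[0.0144,-0.0377,0],[0.0144,-0.0377,0]]' --gripper '[0.05,0.05,0.05,0.05,0.05,0.05,0.05,0.05,0.05,0.05,0.05,0.05,0.05,0.05,0.05,0.05,0.05,0.05,0.05,0.05]'

```text
time: 1.82
tool_pos: [0.4281, -0.0063, 0.3013]
tcp_rot: [3.141, 0.002, 0.001]
wrist_force: [0.6, -0.6, 0.3]
width: 0.583
grip_force: 0.0
```

jog_arm --turn '[[0,0,0],[0,0,0],[0,0,0],[0,0,0],[0,0,0],[0,0,0]]' --delta_pos '[[0.0144,-0.0377,0],[0.0144,-0.0377,0],[0.0144,-0.0377,0],[0.0144,-0.0377,0],[0.0144,-0.0377,0],[0,0,0]]' --gripper '[0.05,0.05,0.05,0.05,0.05,0.05]'

```text
time: 2.32
tool_pos: [0.501, 0.1862, 0.3]
tcp_rot: [-3.139, -0.009, 0.001]
wrist_force: [0.4, -0.2, -0.5]
width: 0.585
grip_force: 0.0
```

```bash
cat >> h.py <<'E'
def go(x,y,z,yaw=None):
    """print tool-frame shift and z turn to bring the (down-pointing) TCP to x,y,z,yaw"""
    s=read_state(); R=Rn.from_rotvec(s['tcp_rot']).as_matrix(); d=R.T@(np.array([x,y,z])-s['tool_pos'])
    a=np.arctan2(R[1,0],R[0,0]); print('t',round(s['time'],2),'pos',s['tool_pos'].round(4),'yaw',a.round(3),'toolz',R[:,2].round(3),'d',d.round(4),'turn',None if yaw is None else round(a-yaw,3))
E
python3 - <<'E'
from h import *
im,C=shot('wrist','w1'); go(.589,.205,.2,0)
for p in [(.589,.205,.117),(.458,.224,.033),(.447,.142,.033)]: print(proj(C,p).round(0))
E
```

```text
t 2.37 pos [0.5    0.1832 0.3   ] yaw 0.006 toolz [-0.002  0.    -1.   ] d [ 0.0893 -0.0213  0.0999] turn 0.006
[257. 104.]
[248. 203.]
[305. 211.]
```

View pics/w1.png

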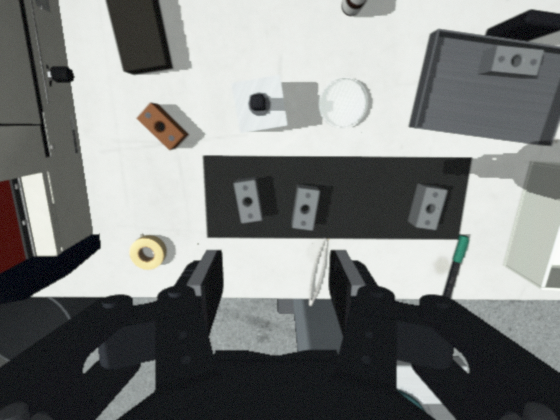

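The wrist view shows the bores at (247,201), (305,209) and (430,208), the probe handle top at (259,101) and the scoop at the upper right. The next step is to measure the yaws and centres.

```bash
cat >> h.py <<'E'
def blk(im,C,u,v,z=.033,r=26,lo=70,show=True):
    """block top at about pixel u,v: bore centre (dark blob, ray at z) and yaw of long side"""
    g=cv2.cvtColor(im,cv2.COLOR_RGB2GRAY); u0,v0=int(u)-r,int(v)-r; s=g[v0:v0+2*r,u0:u0+2*r]
    t,m=cv2.threshold(s,0,255,cv2.THRESH_OTSU)
    cs,_=cv2.findContours(m,cv2.RETR_EXTERNAL,cv2.CHAIN_APPROX_NONE); c=max(cs,key=cv2.contourArea)
    box=cv2.boxPoints(cv2.minAreaRect(c))+[u0,v0]; P=np.array([ray(C,*p,z)[:2] for p in box])
    e=P[1]-P[0]; f=P[2]-P[1]; l,w=(e,f) if np.hypot(*e)>np.hypot(*f) else (f,e)
    yaw=np.arctan2(l[1],l[0]); yaw=(yaw+np.pi/2)%np.pi-np.pi/2
    fill=np.zeros_like(s); cv2.drawContours(fill,[c],-1,255,-1); hole=((m==0)&(fill>0)).astype(np.uint8)
    n,lab,stt,cen=cv2.connectedComponentsWithStats(hole); i=1+np.argmax(stt[1:,4]); b=cen[i]+[u0,v0]
    print('box c',P.mean(0).round(4),'lw',np.hypot(*l).round(3),np.hypot(*w).round(3),'yaw',yaw.round(3),'bore px',b.round(1),'bore',ray(C,*b,z)[:2].round(4),'n',stt[i,4],'otsu',t)
E
python3 - <<'E'
from h import *
im=cv2.imread('pics/w1.png')[:,:,::-1].copy(); C=cal('wrist')
for p in [(247,201),(305,208),(430,208)]: blk(im,C,*p)
g=cv2.cvtColor(im,cv2.COLOR_RGB2GRAY)
s=(g[75:140,225:300]<60).astype(np.uint8); n,l,st,c=cv2.connectedComponentsWithStats(s)
print(st[1:],c[1:]+[225,75]); u,v=c[1+np.argmax(st[1:,4])]+[225,75]
print(ray(C,u,v,.117),ray(C,u,v,.1))
w=cv2.resize(im[70:145,215:305,::-1],None,fx=6,fy=6); cv2.imwrite('pics/w1c.png',w)
E
```

```text
box c [0.4591 0.2213] lw 0.062 0.031 yaw 0.158 bore px [247.1 201.1] bore [0.4596 0.2216] n 65 otsu 88.0
box c [0.4481 0.1377] lw 0.061 0.032 yaw -0.128 bore px [304.5 208.8] bore [0.4486 0.1384] n 60 otsu 88.0
box c [ 0.4515 -0.0395] lw 0.064 0.044 yaw -0.138 bore px [428.5 208.3] bore [ 0.4503 -0.0417] n 34 otsu 83.0
[[ 26  19  16  17 232]] [[258.4137931  102.43103448]]
[0.58978168 0.19985788 0.117     ] [0.59083287 0.20071757 0.1       ]
```

View pics/w1c.png

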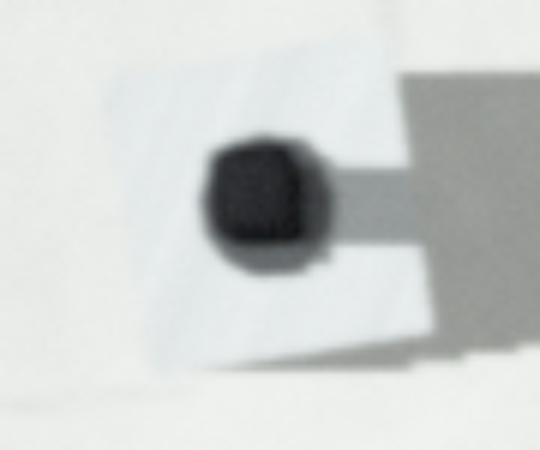

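jog_arm --turn '[[0,0,-0.047],[0,0,-0.047],[0,0,0],[0,0,0],[0,0,0],[0,0,0],[0,0,0],[0,0,0],[0,0,0],[0,0,0],[0,0,0]]' --delta_pos '[[0,0,0.03],[0,0,0.03],[0.03,-0.0085,0.01],[0.03,-0.0085,0.01],[0.028,-0.0085,0],[0,0,0.03],[0,0,0.03],[0,0,0.03],[0,0,0.03],[0,0,0.02],[0,0,0]]' --gripper '[0.05,0.05,0.05,0.05,0.05,0.05,0.05,0.05,0.05,0.05,0.05]'

```text
time: 3.28
tool_pos: [0.5802, 0.2108, 0.0752]
tcp_rot: [3.135, 0.147, -0.017]
wrist_force: [-1.3, -0.5, -0.5]
width: 0.585
grip_force: 0.0
```

```bash
python3 - <<'E'
from h import *
im,C=shot('wrist','w2'); go(.590,.2003,.080,.1)
print(proj(C,(.59,.2003,.117)),proj(C,(.59,.2003,.07)))
E
```

```text
t 3.33 pos [0.5821 0.2117 0.0782] yaw 0.094 toolz [-0.007 -0.002 -1.   ] d [ 0.0068  0.0121 -0.0018] turn -0.006
[294.76927131 251.66250034] [290.09429904 221.71289189]
```

View pics/w2.png

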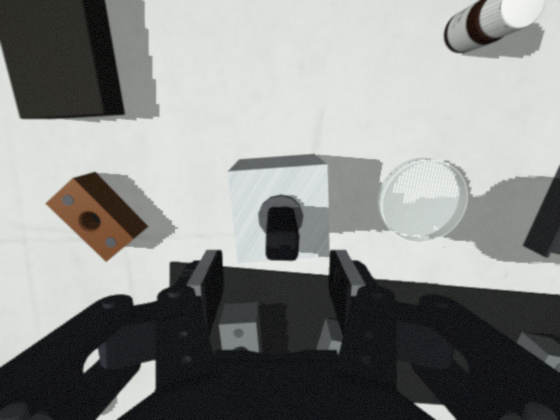

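The handle top is at about (282,246) and the collar at (280,215), slightly left of centre and aligned with the fingers. I'll recompute from here.

```bash
python3 - <<'E'
from h import *
C=cal('wrist'); print(ray(C,282,246,.117),ray(C,280,215,.07), proj(C,read_state()['tool_pos']))
p=(ray(C,282,246,.117)+ray(C,280,215,.07))/2; go(p[0],p[1],.08,.1)
E
```

```text
[0.59292566 0.20721687 0.117     ] [0.5948305  0.20761852 0.07      ] [271.51397683 238.1760431 ]
t 3.33 pos [0.5821 0.2117 0.0782] yaw 0.094 toolz [-0.007 -0.002 -1.   ] d [ 0.0113  0.0054 -0.0019] turn -0.006
```

jog_arm --turn '[[0,0,0],[0,0,0],[0,0,0],[0,0,0],[0,0,0]]' --delta_pos '[[0.0113,0.0054,-0.002],[0,0,0],[0,0,0],[0,0,0],[0,0,0]]' --gripper '[0.05,0.05,0.05,0.05,0.05]'

```text
time: 3.75
tool_pos: [0.5978, 0.2098, 0.0848]
tcp_rot: [-3.137, -0.149, -0.003]
wrist_force: [-0.0, -0.6, -0.4]
width: 0.59
grip_force: 0.0
```

```bash
python3 - <<'E'
from h import *
im,C=shot('wrist','w3'); go(.5935,.2074,.080,.1)
g=cv2.cvtColor(im,cv2.COLOR_RGB2GRAY)[180:300,225:330]
n,l,st,c=cv2.connectedComponentsWithStats((g<45).astype(np.uint8))
for i in range(1,n):
    if st[i,4]>150: print(st[i]+[225,180,0,0,0],c[i]+[225,180])
print(proj(C,(.5935,.2074,.117)))
E
```

```text
t 3.8 pos [0.5974 0.2098 0.0844] yaw 0.095 toolz [ 0.001  0.001 -1.   ] d [-0.0041  0.002   0.0043] turn -0.005
[ 262  230   29   52 1387] [276.30930065 256.05407354]
[ 225  282  105   18 1281] [271.17330211 292.54879001]
[274.5745957  267.80464927]
```

jog_arm --turn '[[0,0,0],[0,0,0],[0,0,0],[0,0,0],[0,0,0],[0,0,0],[0,0,0],[0,0,0],[0,0,0],[0,0,0]]' --delta_pos '[[-0.004,0.002,0.004],[0,0,0],[0,0,0],[0,0,0],[0,0,0],[0,0,0],[0,0,0],[0,0,0],[0,0,0],[0,0,0]]' --gripper '[0.05,0.05,0.05,0.0,0.0,0.0,0.0,0.0,0.0,0.0]' --grip_force 40

```text
time: 4.63
tool_pos: [0.5931, 0.2072, 0.0793]
tcp_rot: [3.138, 0.149, -0.0]
wrist_force: [-0.8, -0.1, 0.2]
width: 0.003
grip_force: 0.0
```

```bash
python3 - <<'E'
from h import *
s=read_state(); print(s['wrist_force'],s['width'],s['grip_force']); go(.59,.207,.08,.1)
E
```

```text
[-0.76150613 -0.07698621  0.23598795] 0.0030188196632869153 0.0
t 4.63 pos [0.5931 0.2072 0.0793] yaw 0.095 toolz [-0. -0. -1.] d [-0.0031 -0.0001 -0.0007] turn -0.005
```

```bash
python3 - <<'E'
from h import *
im,C=shot('wrist','w4'); s=read_state()['tool_pos']; print(proj(C,s),proj(C,s+[0,0,.019]),proj(C,s+[0,0,.037]))
shot('side','s4')
E
```

```text
[271.52445016 238.16783081] [271.12947738 249.97168615] [270.67111154 263.67005834]
```

View pics/w4.png

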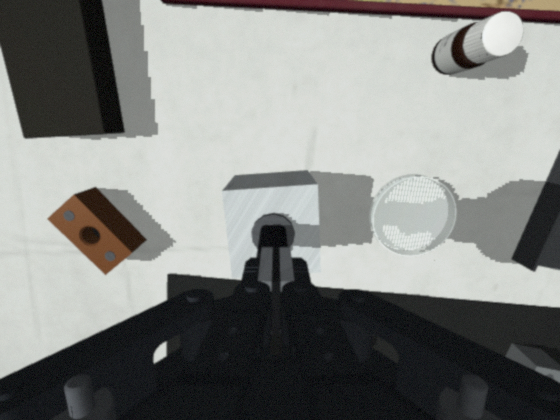

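```bash
python3 - <<'E'
from h import *
a=cv2.imread('pics/w4.png')[180:330,190:360]; b=cv2.imread('pics/s4.png')[200:310,200:325]
a=cv2.resize(a,(510,450),interpolation=cv2.INTER_CUBIC); b=cv2.resize(b,(290,450))
b=cv2.resize(cv2.imread('pics/s4.png')[180:300,215:292],(289,450),interpolation=cv2.INTER_CUBIC)
cv2.imwrite('pics/c4.png',np.hstack([a,b]))
E
```

```text
(no output)
```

View pics/c4.png

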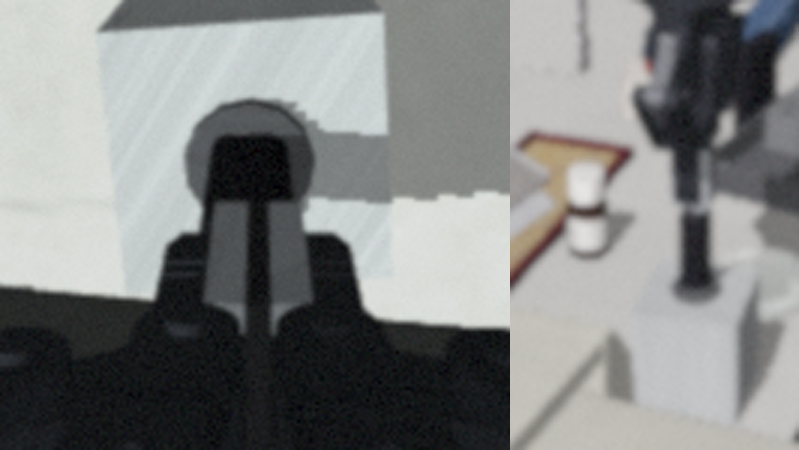

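```bash
python3 - <<'E'
from h import *
C=cal('side'); s=read_state(); p=s['tool_pos']; print(s['q'])
sc=lambda u:((u-[215,180])*[289/77,3.75]+[510,0]).round()
for n,q in dict(tcp=p,tcp40=p+[0,0,.04],htop=[.5935,.2074,.117],coll=[.5935,.2074,.07]).items(): u=proj(C,q); print(n,u.round(1),sc(u))
E
```

```text
[2.96460142e-01 2.66686155e-01 1.81628626e+00 3.44844897e-05
 1.05854486e+00 1.77244460e+00]
tcp [263.7 251.1] [693. 267.]
tcp40 [263.6 234.2] [692. 203.]
htop [263.4 235.2] [692. 207.]
coll [263.5 254.9] [692. 281.]
```

```bash
python3 - <<'E'
from h import *
C=cal('side'); print([proj(C,[.1836,-.6488,z]).round(1) for z in (.19,.20,.21,.23)])
a=cv2.imread('pics/side0.png')[40:150,450:530]; a=cv2.resize(a,None,fx=5,fy=5,interpolation=cv2.INTER_CUBIC)
cv2.imwrite('pics/c5.png',np.hstack([a, ]))
E
```

```text
[array([476.8, 126. ]), array([477.4, 123. ]), array([478. , 120.1]), array([479.2, 114.1])]
```

View pics/c5.png

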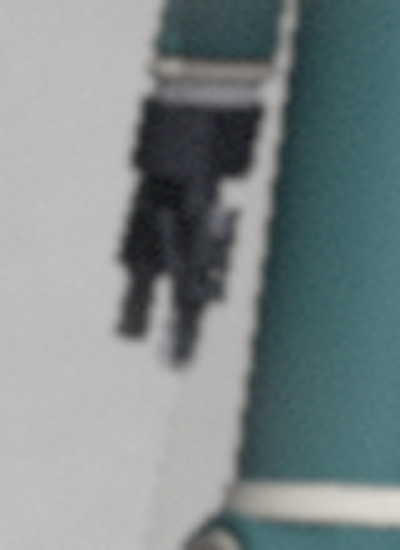

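The side pictures show that the real fingertips sit about 40 mm short of the reported TCP, at start and now. They closed just above the handle at crop row ~207. I'll account for that offset: rise, open, go down about 38 mm lower and close.

jog_arm --turn '[[0,0,0],[0,0,0],[0,0,0],[0,0,0],[0,0,0],[0,0,0],[0,0,0],[0,0,0],[0,0,0],[0,0,0],[0,0,0],[0,0,0],[0,0,0],[0,0,0]]' --delta_pos '[[0,0,-0.025],[0,0,0],[0,0,0],[0,0,0],[0,0,0.025],[0,0,0.02],[0,0,0.015],[0,0,0],[0,0,0],[0,0,0],[0,0,0],[0,0,0],[0,0,0],[0,0,0]]' --gripper '[0.05,0.05,0.05,0.05,0.05,0.05,0.05,0.05,0.0,0.0,0.0,0.0,0.0,0.0]' --grip_force 40

```text
time: 5.9
tool_pos: [0.5938, 0.2074, 0.0453]
tcp_rot: [-3.138, -0.149, -0.003]
wrist_force: [0.2, 0.2, 1.0]
width: 0.18
grip_force: 43.6
```

```bash
python3 - <<'E'
from h import *
s=read_state(); print(s['wrist_force'],s['width'],s['grip_force']); go(.59,.207,.08,.1)
E
```

```text
[0.19502869 0.22479567 1.04277285] 0.17994973459604013 43.57334911823273
t 5.9 pos [0.5938 0.2074 0.0453] yaw 0.095 toolz [ 0.002  0.    -1.   ] d [-0.0038  0.0001 -0.0347] turn -0.005
```

jog_arm --turn '[[0,0,0],[0,0,0],[0,0,0],[0,0,0],[0,0,0],[0,0,0],[0,0,0],[0,0,0],[0,0,0],[0,0,0],[0,0,0]]' --delta_pos '[[0,0,-0.03],[0,0,-0.04],[0,0,-0.045],[-0.033,-0.008,0],[-0.033,-0.008,0],[-0.033,-0.008,0],[-0.033,-0.008,0],[0,0,0],[0,0,0],[0,0,0],[0,0,0]]' --gripper '[0,0,0,0,0,0,0,0,0,0,0]'

```text
time: 6.82
tool_pos: [0.46, 0.2267, 0.1566]
tcp_rot: [-3.138, -0.148, -0.003]
wrist_force: [0.3, 0.3, -0.2]
width: 0.182
grip_force: 43.1
```

```bash
python3 - <<'E'
from h import *
im,C=shot('wrist','w5'); go(.46,.226,.16); im,C=shot('side','s5'); print(read_state()['wrist_force'],read_state()['width'])
a=cv2.imread('pics/w5.png'); b=cv2.imread('pics/s5.png')[160:320,220:400]
cv2.imwrite('pics/c6.png',np.hstack([a[80:380,120:440],cv2.resize(b,(338,300))]))
E
```

```text
t 6.87 pos [0.4601 0.2266 0.1564] yaw 0.094 toolz [ 0.001  0.    -1.   ] d [-0.0001  0.0006 -0.0036] turn None
[-0.87221849  1.021331   -0.32830094] 0.18099691316999905
```

View pics/c6.png

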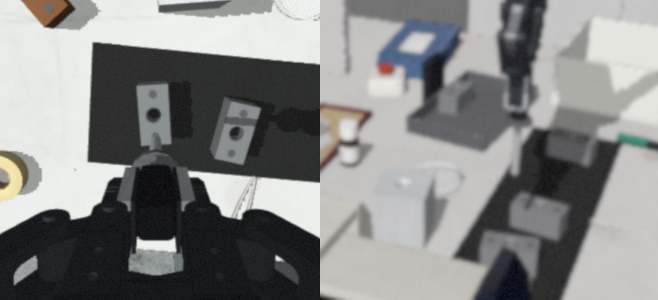

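The probe is held upright, with its tip at pixel ~(274,215). The bores of blocks 1 and 2 are visible at about (273,194) and (356,213).

```bash
python3 - <<'E'
from h import *
im=cv2.imread('pics/w5.png')[:,:,::-1].copy(); s=read_state(); C=cal('wrist')
blk(im,C,273,185,r=32); blk(im,C,356,210,r=34)
p=s['tool_pos']; print(proj(C,p-[0,0,.04]),proj(C,p-[0,0,.03]))
g=cv2.cvtColor(im,cv2.COLOR_RGB2GRAY); print(g[205:240:2,262:290:2])
E
```

```text
box c [0.4642 0.2267] lw 0.053 0.03 yaw 0.166 bore px [273.1 194.5] bore [0.4607 0.2264] n 152 otsu 89.0
box c [0.4498 0.1449] lw 0.062 0.037 yaw -0.131 bore px [354.6 212.7] bore [0.45   0.1442] n 103 otsu 82.0
[272.15085878 219.45248829] [272.01263268 223.52972222]
[[142 145 145 142 144 138 140 144 144 143 144 145 143 143]
 [143 143 139 142 145 142 143 146 144 144 140 142 141 140]
 [145 143 143 144 142 141 145 145 142 143 140 142 143 143]
 [144 145 143 144 145 143 137 141 141 144 142 142 144 143]
 [143 142 143 145 141 127 105 106 124 145 143 139 145 141]
 [141 143 145 141 140 117 105 100 105 138 143 142 144 141]
 [141 147 145 144 139 123 106  91  91 131 144 143 143 142]
 [145 140 143 141 141 124 110  89  83 101 142 143 141 143]
 [141 143 144 142 137 126 106  94  84  96 137 145 145 143]
 [140 141 140 141 137 123 106  92  86  92 126 131 128 129]
 [116 111 102 101 128 126 108  91  86  81  64  58  59  53]
 [ 49  50  46  55 123 124 102  90  86  77  51  40  48  46]
 [ 44  48  49  61 114 107  79  62  71  74  51  45  44  47]
 [ 48  52  55  57  64  59  66  65  55  52  48  44  49  45]
 [ 60  67  73  83  92  99 101 101  97  90  76  68  57  47]
 [ 89 104 102 101 105 102  98  80  74  73  75  86  89  73]
 [107 107 109 103 104 106 110  79  67  67  66  68  62  67]
 [103 101 104 104 101 103 100  76  63  60  66  64  64  64]]
```

jog_arm --turn '[[0,0,0],[0,0,0],[0,0,0],[0,0,0],[0,0,0],[0,0,0],[0,0,0],[0,0,0]]' --delta_pos '[[-0.0024,-0.002,0.02],[0,0,0.02],[0,0,0.02],[0,0,0.008],[0,0,0.005],[0,0,0],[0,0,0],[0,0,0]]' --gripper '[0,0,0,0,0,0,0,0]'

```text
time: 7.58
tool_pos: [0.4574, 0.2288, 0.0843]
tcp_rot: [-3.137, -0.149, -0.003]
wrist_force: [-0.2, 0.1, -1.0]
width: 0.181
grip_force: 43.2
```

```bash
python3 - <<'E'
from h import *
im,C=shot('wrist','w6'); p=read_state()['tool_pos']; print(p,proj(C,p-[0,0,.04]),proj(C,[.4607,.2264,.033]),read_state()['wrist_force'])
cv2.imwrite('pics/c7.png',cv2.resize(im[140:260,200:340,::-1],None,fx=4,fy=4,interpolation=cv2.INTER_CUBIC))
E
```

```text
[0.45733233 0.22880534 0.0843309 ] [272.1373436  219.59003781] [275.85297215 211.40787297] [ 0.48921331 -1.13077794  0.41567721]
```

View pics/c7.png

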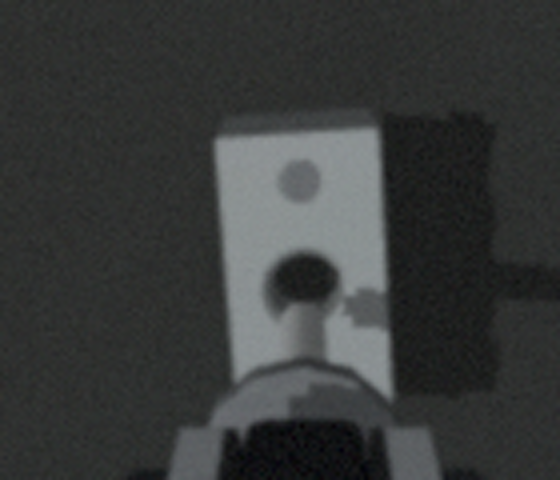

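The tip at about (276,216) lines up with the bore centre at (276,212), given the remaining height. I'll go down slowly and watch the force.

jog_arm --turn '[[0,0,0],[0,0,0],[0,0,0],[0,0,0],[0,0,0],[0,0,0],[0,0,0],[0,0,0]]' --delta_pos '[[0,0,0.01],[0,0,0.01],[0,0,0.003],[0,0,0.002],[0,0,0.002],[0,0,0.002],[0,0,0],[0,0,0]]' --gripper '[0,0,0,0,0,0,0,0]'

```text
time: 8.3
tool_pos: [0.4569, 0.2286, 0.0563]
tcp_rot: [-3.138, -0.149, -0.001]
wrist_force: [-3.5, -1.8, 14.8]
width: 0.178
grip_force: 45.4
```

Block 1 bottoms at 16 mm depth, so it is blind. On to block 2.

jog_arm --turn '[[0,0,0],[0,0,0],[0,0,0],[0,0,0],[0,0,0],[0,0,0],[0,0,0],[0,0,0]]' --delta_pos '[[0,0,-0.02],[0,0,-0.03],[-0.006,0.027,-0.013],[-0.006,0.027,0],[-0.006,0.027,0],[0,0,0],[0,0,0],[0,0,0]]' --gripper '[0,0,0,0,0,0,0,0]'

```text
time: 8.97
tool_pos: [0.4459, 0.1462, 0.1168]
tcp_rot: [-3.138, -0.148, -0.0]
wrist_force: [0.4, 0.2, -0.9]
width: 0.177
grip_force: 43.3
```

```bash
cat >> h.py <<'E'
def aim(fn,near=None):
    """bore near the tip: TCP shift (tool x,y) that puts the tip over it"""
    im,C=shot('wrist',fn); s=read_state(); p=s['tool_pos']; R=Rn.from_rotvec(s['tcp_rot']).as_matrix()
    off=R@np.array([.0034*.9955-.0024*.094,.0034*.094+.0024*.9955,0])  # tip offset in tool axes
    u=proj(C,(near if near is not None else list(p[:2]+off[:2])+[.033])); print('expect px',u.round(1),'pos',p.round(4),'f',s['wrist_force'].round(1),'t',s['time'])
    blk(im,C,u[0],u[1]-12,r=int(0.04*321/(p[2]+.15)))
    g=cv2.cvtColor(im,cv2.COLOR_RGB2GRAY); k=cv2.HoughCircles
    w=g[int(u[1])-14:int(u[1])+14,int(u[0])-16:int(u[0])+16]; m=(w<70).astype(np.uint8)
    n,l,st,c=cv2.connectedComponentsWithStats(m)
    for i in range(1,n):
        if st[i,4]>25:
            q=c[i]+[int(u[0])-16,int(u[1])-14]; b=ray(C,*q,.033); d=R.T@(b-off-p); print('dark',q.round(1),st[i,4],b[:2].round(4),'shift tool',d[:2].round(4))
E
python3 - <<'E'
from h import *
aim('w7')
E
```

```text
expect px [275.5 201.2] pos [0.446  0.1466 0.1169] f [ 0.7  0.9 -0.5] t 9.0167
box c [0.4495 0.1421] lw 0.061 0.03 yaw -0.132 bore px [276.6 200.5] bore [0.4501 0.1433] n 198 otsu 89.0
dark [276.6 200.1] 162 [0.4504 0.1433] shift tool [0.0009 0.001 ]
```

jog_arm --turn '[[0,0,0],[0,0,0],[0,0,0],[0,0,0],[0,0,0],[0,0,0],[0,0,0],[0,0,0],[0,0,0]]' --delta_pos '[[0.001,0.001,0.02],[0,0,0.015],[0,0,0.01],[0,0,0.01],[0,0,0.003],[0,0,0.002],[0,0,0.002],[0,0,0],[0,0,0]]' --gripper '[0,0,0,0,0,0,0,0,0]'

```text
time: 9.77
tool_pos: [0.4473, 0.1457, 0.0566]
tcp_rot: [-3.138, -0.149, -0.0]
wrist_force: [-3.2, -0.4, 9.1]
width: 0.178
grip_force: 44.7
```

Block 2 is also blind (bottom at the same depth). Next is the rightmost block.

jog_arm --turn '[[0,0,0],[0,0,0],[0,0,0],[0,0,0],[0,0,0],[0,0,0],[0,0,0],[0,0,0],[0,0,0],[0,0,0],[0,0,0]]' --delta_pos '[[0,0,-0.02],[0,0,-0.03],[-0.0026,0.03,-0.012],[-0.0026,0.03,0],[-0.0026,0.03,0],[-0.0026,0.03,0],[-0.0026,0.03,0],[-0.0026,0.03,0],[0,0,0],[0,0,0],[0,0,0]]' --gripper '[0,0,0,0,0,0,0,0,0,0,0]'

```text
time: 10.68
tool_pos: [0.4485, -0.0352, 0.1171]
tcp_rot: [-3.138, -0.148, -0.0]
wrist_force: [-0.5, 0.2, -0.7]
width: 0.18
grip_force: 43.3
```

```bash
python3 - <<'E'
from h import *
aim('w8')
E
```

```text
expect px [275.4 201.2] pos [ 0.4485 -0.0348  0.117 ] f [ 0.   0.7 -1. ] t 10.7333
box c [ 0.4516 -0.0393] lw 0.061 0.03 yaw -0.144 bore px [276.6 201. ] bore [ 0.4522 -0.0383] n 197 otsu 88.0
dark [259.8 191.9] 30 [ 0.4588 -0.0233] shift tool [ 0.0082 -0.0132]
dark [276.7 200.7] 167 [ 0.4525 -0.0384] shift tool [0.0005 0.0012]
```

jog_arm --turn '[[0,0,0],[0,0,0],[0,0,0],[0,0,0],[0,0,0],[0,0,0],[0,0,0],[0,0,0],[0,0,0]]' --delta_pos '[[0.0005,0.001,0.02],[0,0,0.015],[0,0,0.01],[0,0,0.01],[0,0,0.003],[0,0,0.002],[0,0,0.002],[0,0,0],[0,0,0]]' --gripper '[0,0,0,0,0,0,0,0,0]'

```text
time: 11.48
tool_pos: [0.4494, -0.0359, 0.0554]
tcp_rot: [-3.138, -0.15, -0.001]
wrist_force: [-0.9, 1.2, 3.8]
width: 0.187
grip_force: 46.1
```

jog_arm --turn '[[0,0,0],[0,0,0],[0,0,0],[0,0,0]]' --delta_pos '[[0,0,0.002],[0,0,0.002],[0,0,0],[0,0,0]]' --gripper '[0,0,0,0]'

```text
time: 11.82
tool_pos: [0.4513, -0.0359, 0.0543]
tcp_rot: [-3.137, -0.149, -0.006]
wrist_force: [-3.0, 3.3, 20.2]
width: 0.18
grip_force: 48.6
```

```bash
python3 - <<'E'
from h import *
ims={n:cv2.imread(f'pics/{n}.png',0).astype(np.float32) for n in ('w6','w7','w8')}
im,C=shot('wrist','w9'); ims['w9']=cv2.cvtColor(im,cv2.COLOR_RGB2GRAY).astype(np.float32)
a=cv2.Canny(ims['w6'].astype(np.uint8),40,100)
# column profile through collar/handle centre
for n in ims: print(n, ims[n][205:262:2,272].astype(int), )
for n in ims: print(n, ims[n][236,246:306:3].astype(int))
C=cal('wrist'); p=read_state()['tool_pos']; print(p,read_state()['wrist_force'])
E
```

```text
w6 [ 41  29  27  27  33  67 114 124 123 124 124 123 109  61  94 100 105  85
  75  73  27   8  20  18   8  11  17  19  12]
w7 [ 63  86 125 142 141 142 141 128 125 127 128 127 120  66  82 103 103  77
  64  66  43  16  14  12  16  18  12  20  15]
w8 [ 55  77 110 140 142 141 139 129 126 124 127 126 122  82  69 100  81  75
  69  61  58  17  16  22   2  14  14  14  14]
w9 [143 144 144 142 144 144 142 144 141 132  73  51  80 102 111 107  56  70
  65  68  68  64  63  29  13  21   7  18  14]
w6 [ 42  47  47  46  66  95 103 101 103 101 101  74  75  80  89  55 128 113
  32  32]
w7 [ 44  45  45  42  50  73 100 103 103 100  83  72  71  69  61  46  45  44
  48  49]
w8 [ 40  44  47  46  48  63  96  98 102  93  90  62  60  64  58  38  42  44
  45  48]
w9 [ 44  48  98 142 143 142  85  54 103  71  56  63  53  60  83  90  86  81
  36  29]
[ 0.45131845 -0.03592633  0.05429644] [-3.694566    2.44743734 20.88897224]
```

```bash
python3 - <<'E'
from h import *
a=[cv2.resize(cv2.imread(f'pics/{n}.png')[150:290,210:340],None,fx=3,fy=3,interpolation=cv2.INTER_CUBIC) for n in ('w8','w9')]
cv2.imwrite('pics/c8.png',np.hstack(a))
E
```

```text
(no output)
```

View pics/c8.png

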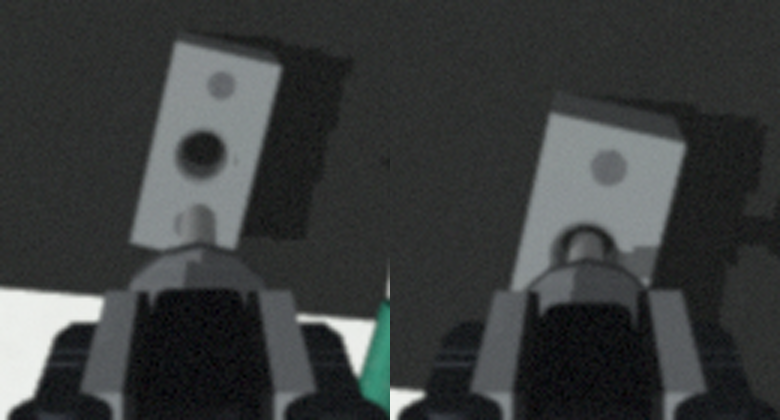

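The picture shows the pin in the bore, but the probe has shifted in the grip (collar and handle edges about 5 px lower), so this reading is not clean. I'll lift, measure the shift, and probe this block again with a firmer grip.

jog_arm --turn '[[0,0,0],[0,0,0],[0,0,0],[0,0,0],[0,0,0],[0,0,0]]' --delta_pos '[[0,0,-0.02],[0,0,-0.025],[0,0,-0.021],[0,0,0],[0,0,0],[0,0,0]]' --gripper '[0,0,0,0,0,0]' --grip_force 90

```text
time: 12.37
tool_pos: [0.448, -0.0363, 0.1158]
tcp_rot: [-3.138, -0.149, 0.003]
wrist_force: [-0.5, 0.5, 0.1]
width: 0.175
grip_force: 87.8
```

```bash
python3 - <<'E'
from h import *
aim('w10'); C=cal('wrist')
a=[cv2.resize(cv2.imread(f'pics/{n}.png')[150:290,210:340],None,fx=3,fy=3,interpolation=cv2.INTER_CUBIC) for n in ('w8','w10')]
cv2.imwrite('pics/c9.png',np.hstack(a)); shot('side','s10')
E
```

```text
expect px [275.7 202. ] pos [ 0.4475 -0.0363  0.1153] f [-0.  -0.5 -1.5] t 12.4167
box c [ 0.4445 -0.0388] lw 0.057 0.03 yaw -0.139 bore px [273.7 210.4] bore [ 0.4433 -0.0376] n 196 otsu 89.0
dark [273.7 209.2] 139 [ 0.4444 -0.0375] shift tool [-0.0062 -0.0017]
```

View pics/c9.png

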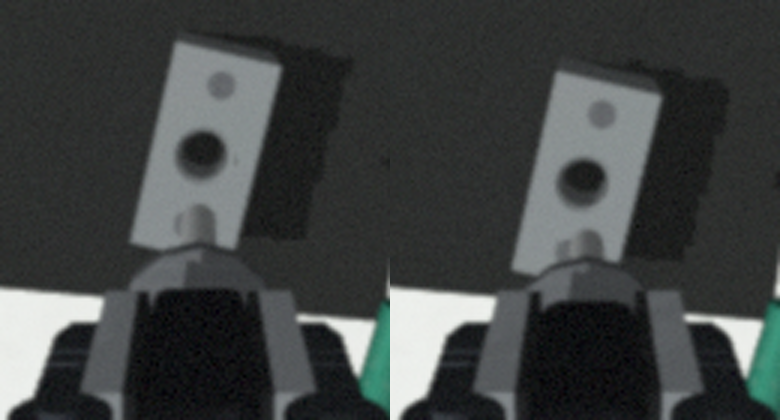

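The second look shows block 4 dragged about 8 mm towards the robot and the probe tilted and slipped a little, with its tip at ~(275,228) and the bore at (274,210). I'll recompute the alignment from the actual tip pixel.

```bash
python3 - <<'E'
from h import *
C=cal('wrist'); s=read_state(); R=Rn.from_rotvec(s['tcp_rot']).as_matrix()
g=cv2.imread('pics/w10.png',0); print(g[218:238:1,275], g[229,266:286])
b=ray(C,273.7,209.6,.033)
for z in (.076,.081,.086):
    t=ray(C,275,228.7,z); print(z,t.round(4),'shift',(R.T@(b-t))[:2].round(4))
C=cal('wrist'); 
t=ray(C,276,216+2.2,.077); print('ref for untilted', t, s['tool_pos'])
print(b)
E
```

```text
[ 86 111 126 137 139 141 139 135 116  94  87  86  85  89  88  90  80  61
  49  65] [140 136 134 131 129 127 116 107  97  86  82  81  81  88 108 134 139 141
 143 144]
0.076 [ 0.4407 -0.039   0.076 ] shift [ 0.0031 -0.0012]
0.081 [ 0.4424 -0.0388  0.081 ] shift [ 0.0014 -0.0012]
0.086 [ 0.444  -0.0387  0.086 ] shift [-0.0002 -0.0012]
ref for untilted [ 0.44902589 -0.03889138  0.077     ] [ 0.44744642 -0.03625698  0.11517105]
[ 0.44351002 -0.03749439  0.033     ]
```

jog_arm --turn '[[0,0,0],[0,0,0],[0,0,0],[0,0,0],[0,0,0],[0,0,0]]' --delta_pos '[[0.0015,-0.0018,0.01],[0,0,0.015],[0,0,0.01],[0,0,0],[0,0,0],[0,0,0]]' --gripper '[0,0,0,0,0,0]'

```text
time: 12.97
tool_pos: [0.4503, -0.0346, 0.0817]
tcp_rot: [-3.138, -0.149, 0.001]
wrist_force: [-0.0, -0.4, -1.2]
width: 0.171
grip_force: 87.7
```

```bash
python3 - <<'E'
from h import *
im,C=shot('wrist','w11'); s=read_state(); print(s['tool_pos'],s['wrist_force'])
g=cv2.cvtColor(im,cv2.COLOR_RGB2GRAY)
print(g[206:240:2,258:296:2])
E
```

```text
[ 0.45075234 -0.03464398  0.0822264 ] [ 0.87792419  0.1695889  -0.77544548]
[[ 44  85 141 140 142 143 139 142 145 142 142 139 140 138 140 142 144 144
  144]
 [ 49 108 141 142 141 138 145 144 143 147 144 144 142 145 142 144 143 141
  144]
 [ 49 125 144 143 141 142 143 143 141 142 142 142 142 145 144 142 143 142
  142]
 [ 63 133 142 147 142 144 143 142 143 142 145 143 143 143 143 144 144 141
  141]
 [ 74 138 141 143 141 144 143 141 142 141 140 143 141 143 144 143 141 141
  139]
 [100 141 144 143 142 143 138 121 101  98 106 123 137 143 140 141 142 145
  144]
 [118 143 141 144 142 133  95  55  37  33  37  55  99 131 140 142 143 143
  143]
 [133 143 145 146 134  93  44  28  32  28  28  30  39 113 138 141 141 137
  136]
 [133 145 142 143 112  63  32  28  28  32  27  33  37  76 126 133 132 121
  101]
 [141 142 143 140  97  61  40  34  32  28  25  32  38  86  83  85  88  89
   86]
 [143 142 143 137  95  60  56  55  69  60  50  37  54  94  82  85  88  87
   89]
 [142 141 142 138 104  69  74 109  98  83  80  68  81  88  84  88  88  87
   86]
 [143 143 141 143 120  92 109 118  98  85  83  81  88 120 127  90  90  91
  100]
 [144 146 141 144 140 108 121 115  98  86  81  81 116 142 125 104 108 110
  128]
 [142 141 142 143 139 136 127 116  92  77  79  85 135 142 142 141 142 146
  126]
 [143 142 142 138 132 123  93  67  53  49  51  65 110 130 136 141 142 142
  102]
 [141 141 123  85  67  65  73  87  92  67  63  58  48  55  68 101 137 141
   80]]
```

jog_arm --turn '[[0,0,0],[0,0,0],[0,0,0],[0,0,0],[0,0,0],[0,0,0],[0,0,0]]' --delta_pos '[[-0.001,-0.0005,0.01],[0,0,0.01],[0,0,0.004],[0,0,0.002],[0,0,0.002],[0,0,0],[0,0,0]]' --gripper '[0,0,0,0,0,0,0]'

```text
time: 13.6
tool_pos: [0.449, -0.0341, 0.0549]
tcp_rot: [-3.138, -0.149, 0.002]
wrist_force: [-4.4, 0.2, 9.3]
width: 0.169
grip_force: 89.5
```

jog_arm --turn '[[0,0,0],[0,0,0],[0,0,0],[0,0,0]]' --delta_pos '[[0,0,0.0015],[0,0,0.0015],[0,0,0],[0,0,0]]' --gripper '[0,0,0,0]'

```text
time: 13.93
tool_pos: [0.4498, -0.0341, 0.0542]
tcp_rot: [-3.138, -0.149, 0.001]
wrist_force: [-8.0, 1.6, 24.4]
width: 0.17
grip_force: 91.4
```

```bash
python3 - <<'E'
from h import *
im,C=shot('wrist','w12'); s=read_state(); print(s['tool_pos'],s['wrist_force'],proj(C,s['tool_pos']-[0,0,.04]))
im,C=shot('side','s12')
for z in (.033,.077,.052): print(proj(C,[s['tool_pos'][0],s['tool_pos'][1]-.002,z]))
g=cv2.imread('pics/w12.png',0); print(g[215:255:2,258:296:3])
E
```

```text
[ 0.44983839 -0.03414248  0.05417149] [-8.99155633  0.52069951 24.22512199] [272.1725397  219.39296959]
[354.81103096 232.32057732]
[356.28040916 216.57465756]
[355.43930663 225.58794836]
[[ 54 141 142 145 144 144 143 143 136 132 139 143 144]
 [ 66 142 144 143 143 141 141 144 142 141 143 144 145]
 [ 84 143 142 143 142 143 143 141 143 142 142 145 142]
 [107 139 142 141 139 146 143 142 145 143 143 141 142]
 [119 144 141 141 141 143 140 145 141 143 143 143 142]
 [133 142 142 141 145 143 138 141 144 140 143 142 143]
 [139 143 140 143 136 115 104 103 128 143 142 141 141]
 [139 141 144 138  97  84  81  55  71 131 141 140 143]
 [143 143 144 113  71  89  83  72  28  90 143 136 132]
 [143 143 140  83  77 104  80  80  31  54 126  93  92]
 [143 141 137  70 109 102  78  78  37  46  73  85  88]
 [139 142 129  63  83  56  50  54  37  55  71  86  87]
 [142 133  77  65  76  65  66  58  52  42  60  87  87]
 [140  84  96  97  80  64  64  67  63  61  53  78  85]
 [109  95 106 107  77  65  66  65  67  65  66  56 113]
 [ 91 105 106 102  81  66  65  64  64  61  67  63  71]
 [ 50  96 100 104  69  64  65  63  66  62  63  52  34]
 [ 28  93 102 102  63  63  64  63  63  62  69  47  28]
 [ 22  93  73  50  30  30  35  31  33  35  59  48  25]
 [ 24  61  23  22  11  22  20  11  19  10  25  43  24]]
```

The stop is hard, 24 N at the same height as in the first two, allowing for a slip of about 2 mm and a small tilt in the grip. Block 4 is blind as well. Next I return the probe: lift, straighten it by ~0.065 rad, and look at the stand hole.

jog_arm --turn '[[0,0,0],[0,0,0],[0,0,0],[0,0,0],[0,0,0],[0,0,0],[0,0,0],[0,0,0],[0,0,0],[0,0,0],[0,0,0],[0,0,0],[0,0.033,0],[0,0.032,0],[0,0,0],[0,0,0],[0,0,0]]' --delta_pos '[[0,0,-0.02],[0,0,-0.035],[0,0,-0.04],[0,0,-0.035],[0.0216,-0.0282,0],[0.0216,-0.0282,0],[0.0216,-0.0282,0],[0.0216,-0.0282,0],[0.0216,-0.0282,0],[0.0216,-0.0282,0],[0.0216,-0.0282,0],[0.0216,-0.0282,0],[0,0,0],[0,0,0],[0,0,0],[0,0,0],[0,0,0]]' --gripper '[0,0,0,0,0,0,0,0,0,0,0,0,0,0,0,0,0]'

```text
time: 15.45
tool_pos: [0.5999, 0.2065, 0.181]
tcp_rot: [-3.133, -0.148, -0.101]
wrist_force: [0.2, -0.4, -0.8]
width: 0.173
grip_force: 87.9
```

```bash
python3 - <<'E'
from h import *
im,C=shot('wrist','w13'); s=read_state(); p=s['tool_pos']; R=Rn.from_rotvec(s['tcp_rot']).as_matrix(); print(p,s['wrist_force'],s['width'],R[:,2].round(3))
u=proj(C,[.597,.205,.065]); print('hole exp',u)
g=cv2.cvtColor(im,cv2.COLOR_RGB2GRAY); u0,v0=int(u[0])-20,int(u[1])-24
print(u0,v0); print(g[v0:v0+58:2,u0:u0+40:2])
E
```

```text
[0.60011866 0.20640647 0.18117126] [ 0.1264798  -0.37799582 -0.58420796] 0.168926156128867 [ 0.065  0.006 -0.998]
hole exp [274.21627115 207.61792205]
254 183
[[214 216 217 218 223 221 222 226 230 229 226 224 224 224 224 225 227 226
  228 225]
 [228 227 225 226 228 226 225 228 230 227 225 225 225 223 223 226 224 228
  229 227]
 [226 225 225 228 224 227 226 230 229 225 224 225 223 222 225 226 226 229
  228 228]
 [224 223 227 226 225 225 228 229 227 223 225 223 224 223 225 226 228 227
  227 230]
 [225 224 228 224 226 227 230 227 225 226 224 222 224 226 226 227 228 226
  229 230]
 [226 229 225 225 226 229 231 227 224 224 221 222 223 225 225 228 227 229
  230 228]
 [226 227 225 225 228 231 226 225 224 222 222 223 227 226 227 227 227 231
  228 229]
 [228 224 224 226 230 229 223 223 224 222 223 225 226 227 228 226 229 229
  228 227]
 [225 224 225 227 229 227 224 224 221 223 224 225 227 228 226 226 230 229
  230 224]
 [224 226 227 230 228 224 224 222 221 222 225 224 225 226 226 229 226 227
  226 226]
 [224 225 228 229 226 224 223 207 190 189 203 220 226 227 228 229 228 229
  225 225]
 [223 
[... 824 characters left out ...]
 225 228
  227 226]
 [221 223 222 225 225 225 227 226 228 225 219 212 223 227 226 227 226 227
  228 228]
 [221 220 224 223 226 226 225 228 225 180 118 109 145 215 227 227 226 228
  226 228]
 [222 224 226 226 227 226 226 229 193 120  98  85  82 162 226 227 228 225
  228 227]
 [222 225 224 225 227 226 228 228 169 115  97  81  79 121 223 227 226 226
  227 227]
 [224 225 226 227 225 229 229 227 164 114  98  83  75 113 221 226 227 229
  226 225]
 [225 224 228 228 226 227 227 221 146  99  75  64  63  96 207 223 228 227
  227 226]
 [226 225 227 225 224 202 149 116  72  61  58  55  46  56  93 130 174 212
  226 224]
 [224 226 225 211 137  75  81  86  94  96  74  61  64  58  56  50  53  89
  196 219]]
```

```bash
python3 - <<'E'
from h import *
C=cal('wrist'); h=ray(C,270.8,212,.065); print(h)
for z in (.139,.143,.147):
    t=ray(C,275.8,228.5,z); d=h-t; a=.094; print(t.round(4),'world shift',d[:2].round(4),'tool',round(d[0]*np.cos(a)+d[1]*np.sin(a),4),round(d[0]*np.sin(a)-d[1]*np.cos(a),4))
E
```

```text
[0.5926273  0.20777558 0.065     ]
[0.5957 0.2033 0.139 ] world shift [-0.0031  0.0045] tool -0.0026 -0.0047
[0.5967 0.2034 0.143 ] world shift [-0.0041  0.0044] tool -0.0037 -0.0047
[0.5977 0.2035 0.147 ] world shift [-0.0051  0.0043] tool -0.0047 -0.0047
```

jog_arm --turn '[[0,0,0],[0,0,0],[0,0,0],[0,0,0],[0,0,0],[0,0,0]]' --delta_pos '[[-0.005,-0.0047,0.02],[-0.0013,0,0.02],[-0.0013,0,0.02],[0,0,0],[0,0,0],[0,0,0]]' --gripper '[0,0,0,0,0,0]'

```text
time: 16.0
tool_pos: [0.5968, 0.211, 0.1218]
tcp_rot: [-3.133, -0.148, -0.104]
wrist_force: [-0.7, 0.0, -0.5]
width: 0.169
grip_force: 87.9
```

```bash
python3 - <<'E'
from h import *
im,C=shot('wrist','w14'); s=read_state(); p=s['tool_pos']; print(p,s['wrist_force'])
u=proj(C,[.5926,.2078,.065]); print('hole exp',u,'tip exp', [proj(C,[.5926,.2078,z]).round(1) for z in (.08,.085,.09)])
g=cv2.cvtColor(im,cv2.COLOR_RGB2GRAY); print(g[204:238:2,254:298:2])
E
```

```text
[0.5972738  0.2112535  0.12251721] [-0.68849934  1.24094369 -0.08591752]
hole exp [275.9428007  223.62921618] tip exp [array([276. , 228.4]), array([276. , 230.1]), array([276. , 231.9])]
[[217 222 219 217 219 220 225 223 219 218 217 218 215 214 218 219 220 220
  223 219 220 224]
 [222 221 218 217 218 223 224 221 217 216 216 215 215 215 219 218 220 222
  221 219 222 225]
 [222 217 217 218 221 223 223 219 217 219 216 213 215 218 220 219 220 222
  219 220 224 223]
 [219 218 219 220 223 224 219 217 219 218 214 216 216 219 218 220 221 222
  219 223 225 221]
 [217 218 218 223 225 222 219 216 220 210 206 202 206 212 215 221 222 220
  221 224 222 222]
 [218 219 222 224 223 220 216 219 206 173 156 155 157 177 192 213 220 219
  222 224 222 224]
 [217 217 223 224 220 219 217 201 149 134 121 108 104 126 173 195 209 222
  223 222 222 220]
 [219 221 224 221 219 218 207 150 125 102  89  82  85  86 101 177 211 220
  223 223 222 219]
 [220 223 222 220 216 217 185 121 104  87  88  88  85  85  82 114 210 221
  220 223 219 214]
 [221 223 221 218 214 213 157 115  89  82  86  88  83  89  80 108 207 222
  223 218 216 167]
 [223 222 217 216 217 210 146 115  89  84  88  88  87  86  87 132 209 225
  221 181 152 144]
 [223 219 219 215 216 212 160 125 102  86  89  80  83  83 104 148 216 226
  219 165 137 136]
 [223 217 217 217 213 214 181 139 132 109  95  78  74  90 134 183 223 223
  220 166 137 136]
 [221 216 217 214 216 216 204 160 130 111  93  78  72  97 178 217 222 219
  220 182 166 165]
 [218 216 218 212 212 213 219 201 136 112  95  75  77 104 202 219 218 218
  218 217 218 221]
 [212 217 216 214 217 215 220 214 149 112  86  72  73  98 200 218 218 219
  218 220 219 219]
 [217 218 211 215 216 214 200 184 106  70  49  48  49  74 161 193 208 215
  221 220 219 219]]
```

jog_arm --turn '[[0,0,0],[0,0,0],[0,0,0],[0,0,0],[0,0,0],[0,0,0],[0,0,0],[0,0,0]]' --delta_pos '[[-0.0013,0,0.02],[-0.0013,0,0.02],[-0.0013,0,0.02],[-0.0004,0,0.006],[-0.0003,0,0.005],[-0.0002,0,0.003],[0,0,0],[0,0,0]]' --gripper '[0,0,0,0,0,0,0,0]'

```text
time: 16.72
tool_pos: [0.6007, 0.2115, 0.0492]
tcp_rot: [-3.132, -0.149, -0.117]
wrist_force: [6.4, -1.8, -2.7]
width: 0.172
grip_force: 101.1
```

jog_arm --turn '[[0,0,0],[0,0,0],[0,0,0],[0,0,0]]' --delta_pos '[[0,0,0.003],[0,0,0.002],[0,0,0],[0,0,0]]' --gripper '[0,0,0,0]' --grip_force 40

```text
time: 17.05
tool_pos: [0.6009, 0.2116, 0.0445]
tcp_rot: [-3.132, -0.149, -0.116]
wrist_force: [5.9, -0.7, -0.9]
width: 0.17
grip_force: 101.4
```

jog_arm --turn '[[0,0,0],[0,0,0],[0,0,0],[0,0,0],[0,0,0],[0,0,0],[0,0,0]]' --delta_pos '[[0,0,0.002],[0,0,0],[0,0,0],[0,0,0],[0,0,0],[0,0,0],[0,0,0]]' --gripper '[0,0,0.05,0.05,0.05,0.05,0.05]'

```text
time: 17.63
tool_pos: [0.5957, 0.2112, 0.0391]
tcp_rot: [-3.133, -0.149, -0.1]
wrist_force: [-0.1, -0.7, -0.6]
width: 0.584
grip_force: 0.0
```

```bash
python3 - <<'E'
from h import *
im,C=shot('wrist','w15'); s=read_state(); p=s['tool_pos']; print(p,s['wrist_force'],s['width'])
shot('side','s15')
E
```

```text
[0.59580783 0.21116957 0.03915473] [ 0.84509997 -0.32967242  0.09350973] 0.5840188667232334
```

jog_arm --turn '[[0,0,0],[0,0,0],[0,0,0],[0,0,0],[0,-0.033,0],[0,-0.032,0],[0,0,0],[0,0,0],[0,0,0]]' --delta_pos '[[0.0013,0,-0.02],[0.0013,0,-0.02],[0.0026,0,-0.04],[0.0026,0,-0.04],[-0.02,0,-0.04],[-0.02,0,0],[0,0,0],[0,0,0],[0,0,0]]' --gripper '[0.05,0.05,0.05,0.05,0.05,0.05,0.05,0.05,0.05]'

```text
time: 18.48
tool_pos: [0.555, 0.207, 0.1933]
tcp_rot: [3.137, 0.149, -0.002]
wrist_force: [-0.1, -0.1, 0.1]
width: 0.585
grip_force: 0.0
```

```bash
python3 - <<'E'
from h import *
im,C=shot('wrist','w16'); s=read_state(); p=s['tool_pos']; print(s['time'],p,s['wrist_force'])
u=proj(C,[.594,.2076,.117]); print(u)
g=cv2.cvtColor(im,cv2.COLOR_RGB2GRAY); u0,v0=int(u[0])-45,int(u[1])-60
n,l,st,c=cv2.connectedComponentsWithStats((g[v0:v0+90,u0:u0+90]<50).astype(np.uint8))
for i in range(1,n):
    if st[i,4]>60: print(st[i]+[u0,v0,0,0,0])
print('pred handle cols/rows', [proj(C,[.594+a,.2076+b,z]).round(0) for a,b,z in ((-.008,.008,.117),(-.008,-.008,.117),(.008,.008,.117),(.008,-.008,.07))])
im,C=shot('side','s16'); g=cv2.cvtColor(im,cv2.COLOR_RGB2GRAY)
u=proj(C,[.594,.2076,.117]);v=proj(C,[.594,.2076,.07]); print(u,v); u0,v0=240,225
n,l,st,c=cv2.connectedComponentsWithStats((g[225:275,245:285]<60).astype(np.uint8))
for i in range(1,n):
    if st[i,4]>30: print(st[i]+[245,225,0,0,0])
E
```

```text
18.5333 [0.5548386  0.20686658 0.19295496] [-0.59248194  0.67540949 -0.81165835]
[276.17073274 160.07358428]
[267 149  19  21 373]
pred handle cols/rows [array([265., 169.]), array([285., 171.]), array([267., 149.]), array([285., 147.])]
[263.11128774 235.22448563] [263.27502403 254.89980657]
[261 237   7  20 120]
```

The probe is back in its stand, upright; the handle is at the predicted pixels. Next I look at the blocks for grasping.

jog_arm --turn '[[0,0,0],[0,0,0],[0,0,0],[0,0,0],[0,0,0],[0,0,0],[0,0,0]]' --delta_pos '[[-0.027,0.003,-0.01],[-0.027,0.003,0],[-0.027,0.003,0],[-0.027,0.003,0],[0,0,0],[0,0,0],[0,0,0]]' --gripper '[0.05,0.05,0.05,0.05,0.05,0.05,0.05]'

```text
time: 19.17
tool_pos: [0.4495, 0.1851, 0.2045]
tcp_rot: [3.138, 0.149, -0.0]
wrist_force: [0.4, 0.9, 0.6]
width: 0.584
grip_force: 0.0
```

```bash
cat >> h.py <<'E'
def allblk(fn,exp,z=.033):
    im,C=shot('wrist',fn); 
    for e in exp:
        u=proj(C,[e[0],e[1],z]); blk(im,C,u[0],u[1],z=z,r=int(.046*321/(-(C[3].T@C[4])[2]-z)))
    return im,C
E
python3 - <<'E'
from h import *
allblk('w17',[(.4607,.2264),(.450,.1433)]); go(.458,.2264,.15,.16)
E
```

```text
box c [0.485 0.219] lw 0.045 0.031 yaw 0.154 bore px [244.8 143.8] bore [0.493  0.2201] n 136 otsu 91.0
box c [0.446  0.1429] lw 0.061 0.032 yaw -0.124 bore px [309.8 192.2] bore [0.4465 0.1433] n 108 otsu 92.0
t 19.22 pos [0.4499 0.1852 0.2047] yaw 0.095 toolz [ 0. -0. -1.] d [ 0.012  -0.0403  0.0547] turn -0.065
```

```bash
python3 - <<'E'
from h import *
im=cv2.imread('pics/w17.png')[:,:,::-1].copy(); C=cal('wrist')
for r in (34,42): blk(im,C,245,144,r=r)
blk(im,C,309.8,192.2,r=40)
E
```

```text
box c [0.4955 0.2208] lw 0.071 0.066 yaw -1.476 bore px [244.6 143.8] bore [0.4933 0.2205] n 148 otsu 99.0
box c [0.4995 0.221 ] lw 0.087 0.074 yaw -1.476 bore px [244.6 143.7] bore [0.4934 0.2205] n 166 otsu 115.0
box c [0.4465 0.143 ] lw 0.061 0.031 yaw -0.131 bore px [309.7 192.3] bore [0.4467 0.1435] n 118 otsu 96.0
```

Block 1 has been knocked forward to about (0.493, 0.221), and block 2 is at (0.447, 0.1435). I'll grasp block 1 at its new place.

jog_arm --turn '[[0,0,-0.059],[0,0,0],[0,0,0],[0,0,0],[0,0,0],[0,0,0],[0,0,0],[0,0,0],[0,0,0]]' --delta_pos '[[0,0,0.02],[0.022,-0.017,0.03],[0.0265,-0.0168,0.03],[0,0,0.03],[0,0,0],[0,0,0],[0,0,0],[0,0,0],[0,0,0]]' --gripper '[0.055,0.055,0.055,0.055,0.055,0.055,0.055,0.055,0.055]'

```text
time: 19.97
tool_pos: [0.4926, 0.2255, 0.0987]
tcp_rot: [-3.131, -0.241, -0.006]
wrist_force: [-0.4, 0.1, -0.4]
width: 0.639
grip_force: 0.0
```

```bash
python3 - <<'E'
from h import *
allblk('w18',[(.4933,.2205)]); go(.4933,.2205,-.028,.154)
E
```

```text
box c [0.4926 0.2197] lw 0.059 0.029 yaw 0.171 bore px [278.3 211.2] bore [0.4926 0.2208] n 280 otsu 115.0
t 20.02 pos [0.4923 0.2254 0.0985] yaw 0.153 toolz [ 0.004  0.001 -1.   ] d [-0.0003  0.0051  0.1265] turn -0.001
```

jog_arm --turn '[[0,0,0],[0,0,0],[0,0,0],[0,0,0],[0,0,0],[0,0,0],[0,0,0],[0,0,0],[0,0,0],[0,0,0],[0,0,0]]' --delta_pos '[[0,0.0035,0.03],[0,0,0.035],[0,0,0.03],[0,0,0.02],[0,0,0.01],[0,0,0],[0,0,0],[0,0,0],[0,0,0],[0,0,0],[0,0,0]]' --gripper '[0.055,0.055,0.055,0.055,0.055,0.055,0.0,0.0,0.0,0.0,0.0]' --grip_force 40

```text
time: 20.93
tool_pos: [0.4937, 0.2225, -0.0264]
tcp_rot: [-3.131, -0.241, -0.007]
wrist_force: [-1.2, -0.6, 7.7]
width: 0.343
grip_force: 40.4
```

jog_arm --turn '[[0,0,0],[0,0,0],[0,0,0],[0,0,0],[0,0,0],[0,0,0],[0,0,0],[0,0,0],[0,0,0],[0,0,0],[0,0,0],[0,0,0],[0,0,0],[0,0,0],[0,0,0],[0,0,0.1],[0,0,0.1],[0,0,0.085],[0,0,0],[0,0,0]]' --delta_pos '[[0,0,-0.02],[0,0,-0.04],[0,0,-0.04],[0,0,-0.04],[0,0,-0.04],[-0.0025,0.0333,-0.04],[-0.0025,0.0333,0],[-0.0025,0.0333,0],[-0.0025,0.0333,0],[-0.0025,0.0333,0],[-0.0025,0.0333,0],[-0.0025,0.0333,0],[-0.0025,0.0333,0],[-0.0025,0.0333,0],[-0.0025,0.0333,0],[0,0,0],[0,0,0],[0,0,0],[0,0,0],[0,0,0]]' --gripper '[0,0,0,0,0,0,0,0,0,0,0,0,0,0,0,0,0,0,0,0]'

```text
time: 22.6
tool_pos: [0.5172, -0.1047, 0.1836]
tcp_rot: [3.135, -0.202, 0.001]
wrist_force: [0.4, -0.3, -0.0]
width: 0.344
grip_force: 39.8
```

```bash
python3 - <<'E'
from h import *
im,C=shot('wrist','w19'); s=read_state(); np.save('C19.npy',np.array([C[0],C[1],C[2],*C[3].ravel(),*C[4]])); print(s['time'],s['tool_pos'],s['width']); go(.5,-.1,.2,-.13)
E
```

```text
22.65 [ 0.51720328 -0.10451917  0.18347221] 0.3401871219504602
t 22.65 pos [ 0.5172 -0.1045  0.1835] yaw -0.129 toolz [ 0. -0. -1.] d [-0.0176 -0.0023 -0.0165] turn 0.001
```

View pics/w19.png

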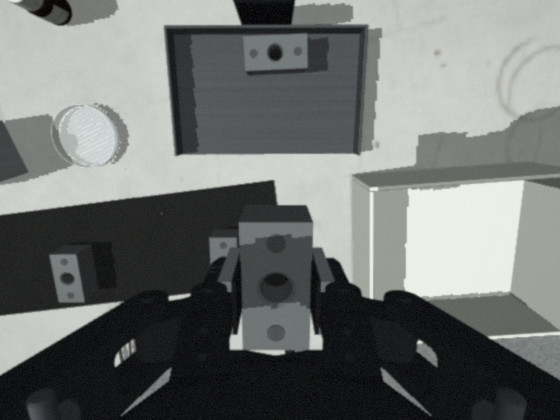

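The last picture shows the scoop almost square to the tool: front corners at (176,155) and (361,153), back lip corners at (165,27) and (368,26), and block_0's bore at (275,51). Block 1 is held, block 2 is at (67,277), block 4 is at about (224,243), and the bin's left rim is near (360,180).

```bash
python3 - <<'E'
from h import *
C=cal('wrist')
for n,u,v,z in (('fl',176,155,.003),('fr',361,153,.003),('bl',165,27,.025),('br',368,26,.025),('b0',275,51,.033),('b4',224,243,.033),('binFL',352,176,.08),('binFR',560,165,.08)):
    print(n,ray(C,u,v,z).round(4))
im=cv2.imread('pics/w19.png'); g=cv2.cvtColor(im,cv2.COLOR_BGR2GRAY)
print('front col 230:',g[146:164,230],'col 310',g[146:164,310]); print('row 130 left',g[130,164:196:2],'right',g[130,350:380:2])
E
```

```text
fl [ 5.654e-01 -2.000e-04  3.000e-03]
fr [ 0.5409 -0.2064  0.003 ]
bl [ 0.6869 -0.0219  0.025 ]
br [ 0.6628 -0.2148  0.025 ]
b0 [ 0.6509 -0.1235  0.033 ]
b4 [ 0.4653 -0.0424  0.033 ]
binFL [ 0.5304 -0.1779  0.08  ]
binFR [ 0.5164 -0.3629  0.08  ]
front col 230: [ 87  90  91  93  90  90  94 115 167 200 212 211 208 212 212 210 209 211] col 310 [ 90  89  88  86  87  87  92 133 191 210 209 209 210 211 210 209 208 209]
row 130 left [209 209 208 210 160  75  29  32  27  49  52  53  55  54  51  55] right [ 88  86  73  56  67  84 109 123 127 125 126 127 189 206 207]
```

jog_arm --turn '[[0,0,0],[0,0,0],[0,0,0],[0,0,0],[0,0,0],[0,0,0],[0,0,0],[0,0,0],[0,0,0],[0,0,0],[0,0,0],[0,0,0],[0,0,0]]' --delta_pos '[[0.0305,-0.0193,0],[0.0305,-0.0193,0],[0.0304,-0.0193,0],[0,0,0.04],[0,0,0.04],[0,0,0.04],[0,0,0.03],[0,0,0.02],[0,0,0.02],[0,0,0.01],[0,0,0.006],[0,0,0],[0,0,0]]' --gripper '[0,0,0,0,0,0,0,0,0,0,0,0,0]'

```text
time: 23.73
tool_pos: [0.6163, -0.0591, -0.0219]
tcp_rot: [3.135, -0.205, 0.002]
wrist_force: [0.5, -0.4, -0.5]
width: 0.34
grip_force: 39.8
```

```bash
python3 - <<'E'
from h import *
s=read_state(); print(s['wrist_force'],s['width']); go(.6153,-.0588,-.0264,-.121)
E
```

```text
[ 0.46664014 -0.40833424 -0.49804076] 0.3402004900550573
t 23.73 pos [ 0.6163 -0.0591 -0.0219] yaw -0.13 toolz [ 0.001 -0.    -1.   ] d [-0.001  -0.0002  0.0045] turn -0.009
```

jog_arm --turn '[[0,0,0],[0,0,0],[0,0,0],[0,0,0],[0,0,0],[0,0,0],[0,0,0],[0,0,0],[0,0,0],[0,0,0]]' --delta_pos '[[0,0,0.002],[0,0,0.0015],[0,0,0],[0,0,0],[0,0,0],[0,0,0],[0,0,-0.01],[0,0,-0.03],[0,0,-0.04],[0,0,0]]' --gripper '[0,0,0,0.042,0.042,0.042,0.042,0.042,0.042,0.042]'

```text
time: 24.57
tool_pos: [0.6219, -0.06, 0.0628]
tcp_rot: [3.134, -0.206, 0.021]
wrist_force: [1.8, 0.1, 1.9]
width: 0.494
grip_force: 0.0
```

```bash
python3 - <<'E'
from h import *
s=read_state(); print(s['wrist_force'],s['width']); go(.4467,.1435,.11,-.131)
allblk('w20',[(.6153,-.0588),(.651,-.1235)],z=.033)
E
```

```text
[1.77184655 0.1070048  1.87736502] 0.49365804655515766
t 24.57 pos [ 0.6219 -0.06    0.0628] yaw -0.131 toolz [ 0.014 -0.002 -1.   ] d [-0.1996 -0.1789 -0.0499] turn -0.0
box c [ 0.6151 -0.0612] lw 0.06 0.029 yaw -0.148 bore px [274.5 233.3] bore [ 0.6156 -0.0606] n 389 otsu 123.0
box c [ 0.6495 -0.1226] lw 0.091 0.086 yaw -0.016 bore px [359.6 175.4] bore [ 0.6485 -0.1226] n 355 otsu 87.0
```

jog_arm --turn '[[0,0,0],[0,0,0],[0,0,0],[0,0,0],[0,0,0],[0,0,0],[0,0,0],[0,0,0],[0,0,0],[0,0,0],[0,0,0],[0,0,0]]' --delta_pos '[[0,0,-0.03],[0,0,-0.02],[-0.0285,-0.0256,0],[-0.0285,-0.0256,0],[-0.0285,-0.0256,0],[-0.0285,-0.0256,0],[-0.0285,-0.0256,0],[-0.0285,-0.0256,0],[-0.0285,-0.0256,0],[0,0,0],[0,0,0],[0,0,0]]' --gripper '[0.055,0.055,0.055,0.055,0.055,0.055,0.055,0.055,0.055,0.055,0.055,0.055]'

```text
time: 25.62
tool_pos: [0.4412, 0.1446, 0.1039]
tcp_rot: [3.135, -0.204, 0.001]
wrist_force: [-0.2, -0.4, 0.1]
width: 0.649
grip_force: 0.0
```

```bash
python3 - <<'E'
from h import *
allblk('w21',[(.4467,.1435)]); go(.4467,.1435,-.027,-.131)
E
```

```text
box c [0.446  0.1427] lw 0.06 0.029 yaw -0.116 bore px [274.  203.1] bore [0.4464 0.143 ] n 247 otsu 103.0
t 25.67 pos [0.4417 0.1442 0.1039] yaw -0.131 toolz [ 0.001 -0.    -1.   ] d [0.0049 0.     0.1309] turn -0.0
```

jog_arm --turn '[[0,0,0],[0,0,0],[0,0,0],[0,0,0],[0,0,0],[0,0,0],[0,0,0],[0,0,0],[0,0,0],[0,0,0],[0,0,0],[0,0,0],[0,0,0],[0,0,0],[0,0,0],[0,0,0],[0,0,0]]' --delta_pos '[[0.0043,0.0005,0.03],[0,0,0.035],[0,0,0.03],[0,0,0.02],[0,0,0.014],[0,0,0],[0,0,0],[0,0,0],[0,0,0],[0,0,0],[0,0,0],[0,0,-0.02],[0,0,-0.04],[0,0,-0.04],[0,0,-0.04],[0,0,-0.03],[0,0,0]]' --gripper '[0.055,0.055,0.055,0.055,0.055,0.055,0.0,0.0,0.0,0.0,0.0,0.0,0.0,0.0,0.0,0.0,0.0]'

```text
time: 27.08
tool_pos: [0.4509, 0.1452, 0.1534]
tcp_rot: [-3.13, 0.205, -0.022]
wrist_force: [0.8, 0.0, 0.7]
width: 0.338
grip_force: 40.6
```

```bash
python3 - <<'E'
from h import *
s=read_state(); print(s['wrist_force'],s['width'],s['grip_force']); go(.5,-.12,.17,-.121)
E
```

```text
[0.83714545 0.03894925 0.6654214 ] 0.3376963756828912 40.59492708183825
t 27.08 pos [0.4509 0.1452 0.1534] yaw -0.131 toolz [ 0.015  0.004 -1.   ] d [ 0.0835  0.2564 -0.0169] turn -0.01
```

Gripped. I'll move to the viewing place before the scoop.

jog_arm --turn '[[0,0,0],[0,0,0],[0,0,0],[0,0,0],[0,0,0],[0,0,0],[0,0,0],[0,0,0],[0,0,0],[0,0,0],[0,0,0]]' --delta_pos '[[0.0104,0.032,-0.02],[0.0104,0.032,0],[0.0104,0.032,0],[0.0104,0.032,0],[0.0104,0.032,0],[0.0104,0.032,0],[0.0104,0.032,0],[0.0104,0.032,0],[0,0,0],[0,0,0],[0,0,0]]' --gripper '[0,0,0,0,0,0,0,0,0,0,0]'

```text
time: 28.0
tool_pos: [0.4938, -0.1207, 0.1644]
tcp_rot: [-3.134, 0.207, 0.001]
wrist_force: [0.4, -0.0, 0.1]
width: 0.343
grip_force: 40.6
```

```bash
cat >> h.py <<'E'
def bores(im,C,box,z=.033,thr=60):
    """dark round blobs of bore size inside the pixel box"""
    u0,v0,u1,v1=box; g=cv2.cvtColor(im,cv2.COLOR_RGB2GRAY)[v0:v1,u0:u1]
    n,l,st,c=cv2.connectedComponentsWithStats((g<thr).astype(np.uint8))
    for i in range(1,n):
        x,y,w,h,a=st[i]
        if 40<a<500 and .6<w/h<1.7 and a>.6*w*h: print('bore',(c[i]+[u0,v0]).round(1),a,ray(C,*(c[i]+[u0,v0]),z)[:2].round(4))
E
python3 - <<'E'
from h import *
im,C=shot('wrist','w22'); bores(im,C,(120,10,420,180)); go(.6022,-.166,-.0264,-.121); print([proj(C,[*p,.033]).round() for p in ((.6153,-.0605),(.65,-.123),(.45,-.04))])
s=read_state(); print(s['width'])
# expected lip corners
sc=np.array([.614,-.111]);a=-.121;R2=np.array([[np.cos(a),-np.sin(a)],[np.sin(a),np.cos(a)]])
print({k:proj(C,[*(sc+R2@v),z]).round(0) for k,(v,z) in dict(f=([-.062,0],.003),bl=([.062,.098],.025),br=([.062,-.098],.025)).items()})
g=cv2.cvtColor(im,cv2.COLOR_RGB2GRAY); print(g[140:175:2,260],g[100,340:390:3])
E
```

```text
bore [252.5  21.3] 199 [ 0.6496 -0.1231]
bore [190.9  73. ] 181 [ 0.6153 -0.061 ]
t 28.05 pos [ 0.4938 -0.1202  0.1644] yaw -0.131 toolz [-0.001  0.001 -1.   ] d [0.1136 0.0314 0.1907] turn -0.01
[array([190.,  73.]), array([252.,  21.]), array([203., 244.])]
0.3370869452648122
{'f': array([250., 136.]), 'bl': array([133.,  -6.]), 'br': array([355.,  -9.])}
[210 209 210 210 210 210 212 209 208 211 208 210 210 209 209 209 211 207] [ 87  53  82 110 121 123 127 144 203 206 205 207 205 206 209 205 205]
```

jog_arm --turn '[[0,0,0],[0,0,0],[0,0,0],[0,0,0],[0,0,0],[0,0,0],[0,0,0],[0,0,0],[0,0,0],[0,0,0],[0,0,0],[0,0,0],[0,0,0],[0,0,0]]' --delta_pos '[[0.038,0.0105,0],[0.038,0.0105,0],[0.0376,0.0104,0],[0,0,0.04],[0,0,0.04],[0,0,0.04],[0,0,0.03],[0,0,0.02],[0,0,0.01],[0,0,0.005],[0,0,0.003],[0,0,0],[0,0,0],[0,0,0]]' --gripper '[0,0,0,0,0,0,0,0,0,0,0,0,0,0]'

```text
time: 29.22
tool_pos: [0.6045, -0.1676, -0.0212]
tcp_rot: [3.134, -0.206, 0.005]
wrist_force: [-0.0, -0.5, -0.4]
width: 0.339
grip_force: 40.6
```

```bash
python3 - <<'E'
from h import *
s=read_state(); print(s['wrist_force'],s['width']); go(.6022,-.166,-.0264,-.121)
E
```

```text
[-0.04844019 -0.47266796 -0.37007775] 0.33852448446218536
t 29.22 pos [ 0.6045 -0.1676 -0.0212] yaw -0.131 toolz [ 0.003 -0.001 -1.   ] d [-0.0025 -0.0013  0.0052] turn -0.01
```

jog_arm --turn '[[0,0,0],[0,0,0],[0,0,0],[0,0,0],[0,0,0],[0,0,0],[0,0,0],[0,0,0],[0,0,0],[0,0,0],[0,0,0],[0,0,0]]' --delta_pos '[[-0.001,-0.001,0.002],[0,0,0.0015],[0,0,0],[0,0,0],[0,0,0],[0,0,0],[0,0,-0.01],[0,0,-0.03],[0,0,-0.04],[0,0,-0.03],[0,0,0],[0,0,0]]' --gripper '[0,0,0,0.04,0.04,0.04,0.04,0.04,0.04,0.04,0.04,0.04]'

```text
time: 30.22
tool_pos: [0.6045, -0.1669, 0.0871]
tcp_rot: [3.133, -0.206, 0.01]
wrist_force: [0.1, 0.1, -0.8]
width: 0.468
grip_force: 0.0
```

```bash
python3 - <<'E'
from h import *
im,C=shot('wrist','w23'); bores(im,C,(100,100,420,260)); go(.444,-.038,.10,-.14)
E
```

```text
bore [207.  164.5] 216 [ 0.6496 -0.1239]
bore [274.2 217. ] 160 [ 0.603  -0.1678]
bore [135.9 219.2] 179 [ 0.6154 -0.0616]
bore [229.4 254.8] 76 [ 0.5768 -0.1283]
bore [321.3 254.5] 82 [ 0.5673 -0.2009]
t 30.27 pos [ 0.6026 -0.1663  0.0847] yaw -0.131 toolz [ 0.002 -0.001 -1.   ] d [-0.174  -0.1064 -0.0157] turn 0.009
```

jog_arm --turn '[[0,0,0],[0,0,0],[0,0,0],[0,0,0],[0,0,0],[0,0,0],[0,0,0],[0,0,0],[0,0,0],[0,0,0]]' --delta_pos '[[0,0,-0.03],[-0.029,-0.0177,0],[-0.029,-0.0177,0],[-0.029,-0.0177,0],[-0.029,-0.0177,0],[-0.029,-0.0177,0],[-0.029,-0.0179,0],[0,0,0],[0,0,0],[0,0,0]]' --gripper '[0.055,0.055,0.055,0.055,0.055,0.055,0.055,0.055,0.055,0.055]'

```text
time: 31.1
tool_pos: [0.4429, -0.0378, 0.1124]
tcp_rot: [3.135, -0.205, -0.002]
wrist_force: [0.6, 0.1, 0.8]
width: 0.639
grip_force: 0.0
```

```bash
python3 - <<'E'
from h import *
im,C=allblk('w24',[(.444,-.038)]); bores(im,C,(180,120,380,250)); go(.444,-.038,-.025,-.14)
E
```

```text
box c [ 0.4426 -0.0381] lw 0.059 0.029 yaw -0.118 bore px [272.5 206.5] bore [ 0.4432 -0.0373] n 251 otsu 110.0
bore [272.8 205.7] 150 [ 0.4438 -0.0377]
t 31.15 pos [ 0.4436 -0.0381  0.1127] yaw -0.131 toolz [-0.001 -0.    -1.   ] d [ 0.0004 -0.0002  0.1377] turn 0.009
```

jog_arm --turn '[[0,0,0],[0,0,0],[0,0,0],[0,0,0],[0,0,0],[0,0,0],[0,0,0],[0,0,0],[0,0,0],[0,0,0],[0,0,0],[0,0,0],[0,0,0],[0,0,0],[0,0,0],[0,0,0],[0,0,0],[0,0,0]]' --delta_pos '[[0,0,0.035],[0,0,0.035],[0,0,0.033],[0,0,0.02],[0,0,0.014],[0,0,0],[0,0,0],[0,0,0],[0,0,0],[0,0,0],[0,0,0],[0,0,-0.02],[0,0,-0.04],[0,0,-0.04],[0,0,-0.04],[0,0,-0.04],[0,0,0],[0,0,0]]' --gripper '[0.055,0.055,0.055,0.055,0.055,0.055,0.0,0.0,0.0,0.0,0.0,0.0,0.0,0.0,0.0,0.0,0.0,0.0]'

```text
time: 32.65
tool_pos: [0.4463, -0.0381, 0.1603]
tcp_rot: [3.134, -0.206, 0.014]
wrist_force: [-0.1, 0.4, -1.1]
width: 0.341
grip_force: 41.0
```

```bash
python3 - <<'E'
from h import *
im,C=shot('wrist','w25'); bores(im,C,(180,0,420,200)); s=read_state(); print(s['width'],s['grip_force']); 
sc=np.array([.614,-.111]);a=-.121;R2=np.array([[np.cos(a),-np.sin(a)],[np.sin(a),np.cos(a)]])
t=sc+R2@[-.012,-.002]; print(t); go(*t,-.025,-.121)
E
```

```text
bore [273.4   4.7] 133 [ 0.6129 -0.0604]
bore [396.2   4. ] 74 [ 0.5996 -0.1654]
0.33775683296436043 40.98834257572889
[ 0.60184633 -0.11153692]
t 32.7 pos [ 0.4442 -0.0378  0.1577] yaw -0.131 toolz [ 0.003 -0.    -1.   ] d [0.1653 0.0525 0.1832] turn -0.01
```

jog_arm --turn '[[0,0,0],[0,0,0],[0,0,0],[0,0,0],[0,0,0],[0,0,0],[0,0,0],[0,0,0],[0,0,0],[0,0,0],[0,0,0],[0,0,0],[0,0,0],[0,0,0],[0,0,0]]' --delta_pos '[[0.033,0.0109,0],[0.033,0.0109,0],[0.033,0.0109,0],[0.033,0.0109,0],[0.0333,0.0109,0],[0,0,0.04],[0,0,0.04],[0,0,0.04],[0,0,0.03],[0,0,0],[0,0,0],[0,0,0],[0,0,0],[0,0,0],[0,0,0]]' --gripper '[0,0,0,0,0,0,0,0,0,0,0,0,0,0,0]'

```text
time: 33.95
tool_pos: [0.6021, -0.1139, 0.0088]
tcp_rot: [3.134, -0.206, 0.007]
wrist_force: [0.4, 0.3, -0.1]
width: 0.339
grip_force: 41.0
```

```bash
python3 - <<'E'
from h import *
im,C=shot('wrist','w26'); bores(im,C,(60,100,480,270)); s=read_state(); print(s['wrist_force'],s['width'])
go(.6016,-.1135,-.025,-.125)
E
```

```text
bore [277.6 162.7] 496 [ 0.6501 -0.1233]
bore [373.9 240.1] 443 [ 0.603  -0.1685]
bore [169.8 242.5] 396 [ 0.6158 -0.0613]
[-1.78433724  0.09987362  0.05542802] 0.3343323021319996
t 34.0 pos [ 0.6017 -0.1138  0.0084] yaw -0.131 toolz [ 0.004 -0.001 -1.   ] d [-0.0003 -0.0003  0.0334] turn -0.006
```

jog_arm --turn '[[0,0,0],[0,0,0],[0,0,0],[0,0,0],[0,0,0],[0,0,0],[0,0,0],[0,0,0],[0,0,0],[0,0,0],[0,0,0],[0,0,0],[0,0,0]]' --delta_pos '[[0,0,0.015],[0,0,0.01],[0,0,0.005],[0,0,0.0025],[0,0,0],[0,0,0],[0,0,0],[0,0,0],[0,0,-0.01],[0,0,-0.03],[0,0,-0.04],[0,0,0],[0,0,0]]' --gripper '[0,0,0,0,0,0.037,0.037,0.037,0.037,0.037,0.037,0.037,0.037]'

```text
time: 35.08
tool_pos: [0.6034, -0.1142, 0.0578]
tcp_rot: [3.134, -0.206, 0.012]
wrist_force: [0.2, 0.2, 0.5]
width: 0.429
grip_force: 0.0
```

```bash
python3 - <<'E'
from h import *
im,C=shot('wrist','w27'); bores(im,C,(60,80,480,270)); s=read_state(); print(s['time'],s['wrist_force'],s['width'],s['q'].round(3)); go(.6,-.115,.1)
# tab: black region beyond the back lip; expected at scoop (.070,0,.08)
sc=np.array([.614,-.111]);a=-.121;R2=np.array([[np.cos(a),-np.sin(a)],[np.sin(a),np.cos(a)]])
ex=[proj(C,[*(sc+R2@v),.08]) for v in ([.062,.025],[.062,-.025],[.078,-.025],[.078,.025])]; print(np.round(ex))
g=cv2.cvtColor(im,cv2.COLOR_RGB2GRAY); m=(g[0:200,180:400]<40).astype(np.uint8); n,l,st,c=cv2.connectedComponentsWithStats(m)
for i in range(1,n):
    if st[i,4]>400: print(st[i]+[180,0,0,0,0])
E
```

```text
bore [276.9 157.2] 290 [ 0.6496 -0.1233]
bore [350.7 216.8] 236 [ 0.6035 -0.1677]
bore [193.  219.6] 237 [ 0.6155 -0.0615]
bore [274.  233.5] 207 [ 0.5985 -0.1146]
bore [208.  264.6] 109 [ 0.5818 -0.0655]
bore [343.4 264.5] 113 [ 0.5693 -0.16  ]
35.1333 [-0.59326871 -0.03471768 -0.51050173] 0.4330146618872362 [-0.228  0.261  1.872  0.     1.005  1.474]
t 35.13 pos [ 0.6013 -0.1137  0.0555] yaw -0.131 toolz [ 0.003 -0.001 -1.   ] d [-0.001   0.0015 -0.0445] turn None
[[209. 114.]
 [312. 113.]
 [313.  78.]
 [207.  79.]]
[ 212   81   98   36 1498]
```

All three blocks stand in the scoop beside block_0, with bores at the expected spots. Next is a quarter turn to grip the scoop's tab.

jog_arm --turn '[[0,0,0],[0,0,0],[0,0,0],[0,0,-0.12],[0,0,-0.12],[0,0,-0.12],[0,0,-0.12],[0,0,-0.12],[0,0,-0.12],[0,0,-0.12],[0,0,-0.12],[0,0,-0.12],[0,0,-0.12],[0,0,-0.12],[0,0,-0.12],[0,0,-0.12],[0,0,0],[0,0,0]]' --delta_pos '[[0,0,-0.03],[0,0,-0.03],[0,0,-0.03],[0,0,0],[0,0,0],[0,0,0],[0,0,0],[0,0,0],[0,0,0],[0,0,0],[0,0,0],[0,0,0],[0,0,0],[0,0,0],[0,0,0],[0,0,0],[0,0,0],[0,0,0]]' --gripper '[0.045,0.045,0.045,0.045,0.045,0.045,0.045,0.045,0.045,0.045,0.045,0.045,0.045,0.045,0.045,0.045,0.045,0.045]'

```text
time: 36.63
tool_pos: [0.599, -0.1132, 0.142]
tcp_rot: [-2.375, -2.053, 0.003]
wrist_force: [-0.4, -0.3, 0.3]
width: 0.528
grip_force: 0.0
```

```bash
python3 - <<'E'
from h import *
im,C=shot('wrist','w28'); go(.682,-.1192,.10,1.45)
sc=np.array([.614,-.111]);a=-.121;R2=np.array([[np.cos(a),-np.sin(a)],[np.sin(a),np.cos(a)]])
ex=np.array([proj(C,[*(sc+R2@v),.08]) for v in ([.062,.025],[.062,-.025],[.078,-.025],[.078,.025])]); print(ex.round())
lo=np.maximum(ex.min(0)-15,0).astype(int); hi=(ex.max(0)+15).astype(int)
g=cv2.cvtColor(im,cv2.COLOR_RGB2GRAY); m=(g[lo[1]:hi[1],lo[0]:hi[0]]<40).astype(np.uint8); n,l,st,c=cv2.connectedComponentsWithStats(m)
for i in range(1,n):
    if st[i,4]>200: print(st[i]+[*lo,0,0,0])
T=cal('top'); f=lambda x,y: ray(T,140+x/2.75,115+y/2.75,.08)[:2].round(3)
print('bin',f(577,325),f(768,337),f(568,488),f(763,497))
print(read_state()['q'].round(2))
E
```

```text
t 36.68 pos [ 0.5992 -0.1132  0.1424] yaw 1.425 toolz [-0.002  0.001 -1.   ] d [0.0061 0.0829 0.0422] turn -0.025
[[372. 168.]
 [369. 230.]
 [389. 230.]
 [393. 168.]]
[ 356  159   36   68 1887]
bin [ 0.515 -0.192] [ 0.504 -0.391] [ 0.347 -0.182] [ 0.34  -0.383]
[-0.23  0.18  1.8  -0.    1.17 -0.08]
```

jog_arm --turn '[[0,0,0],[0,0,0],[0,0,0],[0,0,-0.025],[0,0,0],[0,0,0],[0,0,0],[0,0,0],[0,0,0]]' --delta_pos '[[0.002,0.0278,0],[0.002,0.0278,0],[0.002,0.0278,0],[0,0,0],[0,0,0.03],[0,0,0.02],[0,0,0],[0,0,0],[0,0,0]]' --gripper '[0.045,0.045,0.045,0.045,0.045,0.045,0.045,0.045,0.045]'

```text
time: 37.43
tool_pos: [0.6837, -0.1194, 0.0945]
tcp_rot: [2.348, 2.087, 0.0]
wrist_force: [0.3, 1.0, 0.5]
width: 0.527
grip_force: 0.0
```

```bash
python3 - <<'E'
from h import *
im,C=shot('wrist','w29'); s=read_state(); go(.6825,-.119,.005,1.45)
g=cv2.cvtColor(im,cv2.COLOR_RGB2GRAY)
sc=np.array([.614,-.111]);a=-.121;R2=np.array([[np.cos(a),-np.sin(a)],[np.sin(a),np.cos(a)]])
ex=np.array([proj(C,[*(sc+R2@v),z]) for v,z in (([.062,.025],.08),([.062,-.025],.08),([.078,-.025],.08),([.078,.025],.08),([.062,.025],.03),([.078,.025],.03))]); print(ex.round())
print(g[215,225:330:3]); print(g[200,225:330:3]); print(g[150,200:340:4])
E
```

```text
t 37.48 pos [ 0.6844 -0.1195  0.0955] yaw 1.453 toolz [ 0.002 -0.    -1.   ] d [ 0.0003 -0.0022  0.0905] turn 0.003
[[260. 188.]
 [261. 261.]
 [285. 261.]
 [285. 188.]
 [263. 175.]
 [283. 175.]]
[ 52  29  31  29  27  77 135 140 135  51  71 100  82  33  35  37  40  35
  39  31  37 150 232 234 235 235 235 237 237 237 236 236 236 235 236]
[141 139 140 138 141 136 141 142 118  50  66 102  84  26  33  38  42  40
  37  35  33 219 236 234 235 235 236 235 234 235 235 235 233 236 236]
[135 139 140 139  50  53 104 105 107 107 105 105 100 105 104 101  80 221
 235 232 232 235 235 236 236 236 236 236 236 235 235 235 235 236 234]
```

jog_arm --turn '[[0,0,0],[0,0,0],[0,0,0],[0,0,0],[0,0,0],[0,0,0],[0,0,0],[0,0,0],[0,0,0],[0,0,0],[0,0,0],[0,0,0]]' --delta_pos '[[0,0,0.03],[0,0,0.03],[0,0,0.02],[0,0,0.01],[0,0,0],[0,0,0],[0,0,0],[0,0,0],[0,0,0],[0,0,0],[0,0,0],[0,0,0]]' --gripper '[0.045,0.045,0.045,0.045,0.045,0,0,0,0,0,0,0]' --grip_force 110

```text
time: 38.48
tool_pos: [0.6856, -0.1198, 0.0067]
tcp_rot: [2.345, 2.085, 0.004]
wrist_force: [-0.0, 0.4, 6.7]
width: 0.168
grip_force: 108.0
```

```bash
python3 - <<'E'
from h import *
s=read_state(); print(s['wrist_force'],s['torque'],s['width'],s['grip_force'],s['tcp_rot'],s['q'].round(3)); go(.6825,-.119,.005,1.45)
E
```

```text
[-0.00948231  0.38591235  6.65066004] [ 0.08534501  0.35070632 -0.01049267] 0.16775558263509413 107.99305200576782 [2.34496633 2.08533046 0.00404988] [-0.209  0.455  1.708 -0.     0.974 -0.092]
t 38.48 pos [ 0.6856 -0.1198  0.0067] yaw 1.454 toolz [ 0.004 -0.001 -1.   ] d [ 0.0004 -0.0032  0.0017] turn 0.004
```

jog_arm --turn '[[0,0,0],[0,0,0],[0,0,0],[0,0,0],[0,0,0],[0,0,0],[0,0,0],[0,0,0],[0,0,0],[0,0,0],[0,0,0]]' --delta_pos '[[0,0,-0.01],[0,0,-0.02],[0,0,-0.025],[0,0,-0.025],[0,0,-0.025],[0,0,-0.025],[0,0,-0.025],[0,0,-0.025],[0,0,-0.02],[0,0,-0.01],[0,0,0]]' --gripper '[0,0,0,0,0,0,0,0,0,0,0]'

```text
time: 39.4
tool_pos: [0.6853, -0.1197, 0.2177]
tcp_rot: [2.344, 2.084, 0.006]
wrist_force: [0.2, -0.1, -3.2]
width: 0.172
grip_force: 107.6
```

```bash
python3 - <<'E'
from h import *
im,C=shot('wrist','w30'); s=read_state(); print(s['wrist_force'],s['torque'],s['width']); go(.5335,-.2916,.215,1.45)
shot('side','s30')
# bores expected in carried scoop (tool frame constant)
R=Rn.from_rotvec(s['tcp_rot']).as_matrix()
sc=np.array([.614,-.111]);a=-.121;R2=np.array([[np.cos(a),-np.sin(a)],[np.sin(a),np.cos(a)]])
bores(im,C,(60,20,330,330),z=s['tool_pos'][2]+.027)
E
```

```text
[ 0.04751914 -0.49566829 -2.61977682] [ 0.02396577 -0.10744592 -0.01538453] 0.16875886346446126
t 39.45 pos [ 0.6843 -0.1194  0.2152] yaw 1.454 toolz [ 0.003 -0.001 -1.   ] d [-1.886e-01 -1.296e-01 -1.000e-04] turn 0.004
bore [118.3 152.1] 476 [ 0.6164 -0.0609]
bore [316.9 264.2] 141 [ 0.7079 -0.1319]
```

The scoop and all four blocks are lifted: 2.7 N is the right weight. Now over the bin.

jog_arm --turn '[[0,0,0],[0,0,0],[0,0,0],[0,0,0],[0,0,0],[0,0,0],[0,0,0],[0,0,0],[0,0,0],[0,0,0],[0,0,0],[0,0,0],[0,0,0]]' --delta_pos '[[-0.0094,-0.0065,0],[-0.0188,-0.013,0],[-0.0188,-0.013,0],[-0.0188,-0.013,0],[-0.0188,-0.013,0],[-0.0188,-0.013,0],[-0.0188,-0.013,0],[-0.0188,-0.013,0],[-0.0188,-0.013,0],[-0.0188,-0.013,0],[-0.0094,-0.0065,0],[0,0,0],[0,0,0]]' --gripper '[0,0,0,0,0,0,0,0,0,0,0,0,0]'

```text
time: 40.58
tool_pos: [0.5315, -0.2907, 0.2123]
tcp_rot: [-2.348, -2.084, -0.0]
wrist_force: [0.7, 0.1, -3.2]
width: 0.169
grip_force: 107.6
```

```bash
python3 - <<'E'
from h import *
s=read_state(); print(s['wrist_force'],s['q'].round(3)); go(.5335,-.2916,.215,1.45)
im,C=shot('top','t31'); g=cv2.cvtColor(im,cv2.COLOR_RGB2GRAY)
# bin rim edges seen from top: near wall rows, side wall columns
print('col 383',g[225:305:2,383]); print('row 285',g[285,338:430:2])
print([ray(C,u,v,.08)[:2].round(3) for u,v in ((346.5,292.5),(417.5,295.7))])
E
```

```text
[ 0.65825005  0.10980284 -3.22966253] [-5.420e-01  1.230e-01  1.731e+00  1.000e-03  1.289e+00 -4.240e-01]
t 40.58 pos [ 0.5315 -0.2907  0.2123] yaw 1.452 toolz [-0.001  0.002 -1.   ] d [-0.0006  0.0021 -0.0027] turn 0.002
col 383 [180  42  72  69  75  72  73  72  45  39  42  40  45  41  46  41  42  40
  42  40  35  41  47  33  56  62  74  69  74  66  67  62  53 127  55  53
  61  60  58  63]
row 285 [171 177 171 136 131 181 132 135 131 136 133 136 133 131 209 123  30  39
  40  69  70  69  72  68  38  28  58  60  57  71  64  66  59  66  61  59
  58  59  52  57  55  53  69 104  89 109]
[array([ 0.347, -0.182]), array([ 0.34 , -0.383])]
```

jog_arm --turn '[[-0.06,0,0],[-0.06,0,0],[-0.06,0,0],[-0.06,0,0],[-0.06,0,0],[-0.06,0,0],[-0.06,0,0],[0,0,0]]' --delta_pos '[[0,0,0],[0,0,0],[0,0,0],[0,0,0],[0,0,0],[0,0,0],[0,0,0],[0,0,0]]' --gripper '[0,0,0,0,0,0,0,0]'

```text
time: 41.3
tool_pos: [0.5301, -0.2883, 0.2111]
tcp_rot: [2.095, 1.864, 0.398]
wrist_force: [-2.0, -0.4, -3.9]
width: 0.169
grip_force: 108.0
```

```bash
cat >> h.py <<'E'
def scoop():
    s=read_state(); R=Rn.from_rotvec(s['tcp_rot']).as_matrix(); p=s['tool_pos']; X=R[:,1]; Z=-R[:,2]
    print('t',round(s['time'],2),'pos',p.round(4),'tilt deg',np.degrees(np.arctan2(X[2],np.hypot(*X[:2]))).round(1),'roll',R[2,0].round(3),'edge',(p-.132*X-.006*Z).round(3),'q',s['q'].round(2),'f',s['wrist_force'].round(1),'w',s['width'].round(3))
E
python3 -c "
from h import *
scoop()"
```

```text
Traceback (most recent call last):
  File "h.py", line 58, in scoop
    print('t',round(s['time'],2),'pos',p.round(4),'tilt deg',np.degrees(np.arctan2(X[2],np.hypot(*X[:2]))).round(1),'roll',R[2,0].round(3),'edge',(p-.132*X-.006*Z).round(3),'q',s['q'].round(2),'f',s['wrist_force'].round(1),'w',s['width'].round(3))
                                                                                                                                                                                                                                   ^^^^^^^^^^^^^^^^
AttributeError: 'float' object has no attribute 'round'
```

```bash
sed -i "s/s\['width'\].round(3))$/round(s['width'],3))/" h.py; python3 -c "
from h import *
scoop()"
```

```text
t 41.3 pos [ 0.5301 -0.2883  0.2111] tilt deg 23.9 roll 0.003 edge [ 0.413 -0.274  0.152] q [-0.68 -0.14  2.06  0.29  0.89 -0.71] f [-2.  -0.4 -3.9] w 0.169
```

jog_arm --turn '[[-0.1,0,0],[-0.1,0,0],[-0.1,0,0],[-0.1,0,0],[-0.1,0,0],[-0.08,0,0],[0,0,0],[0,0,0],[0,0,0],[0,0,0],[0,0,0],[0,0,0]]' --delta_pos '[[0,0,0],[0,0,0],[0,0,0],[0,0,0],[0,0,0],[0,0,0],[0,0,0],[0,0,0],[0,0,0],[0,0,0],[0,0,0],[0,0,0]]' --gripper '[0,0,0,0,0,0,0,0,0,0,0,0]'

```text
time: 42.3
tool_pos: [0.5344, -0.2887, 0.2144]
tcp_rot: [1.729, 1.546, 0.795]
wrist_force: [0.4, 0.5, -1.6]
width: 0.169
grip_force: 108.6
```

```bash
python3 -c "
from h import *
scoop(); shot('top','t32'); shot('side','s32'); im,C=shot('wrist','w32')"
```

```text
t 42.3 pos [ 0.5344 -0.2887  0.2144] tilt deg 54.2 roll 0.004 edge [ 0.462 -0.28   0.104] q [-0.93 -0.28  2.41  1.24  0.68 -1.72] f [ 0.4  0.5 -1.6] w 0.169
```

jog_arm --turn '[[0,0,0],[0,0,0],[0,0,0],[0,0,0],[0,0,0],[0,0,0]]' --delta_pos '[[0,0,0],[0,0,0],[0,0,0],[0,0,0],[0,0,0],[0,0,0]]' --gripper '[0,0,0,0,0,0]'

```text
time: 42.95
tool_pos: [0.5333, -0.2884, 0.2129]
tcp_rot: [1.731, 1.545, 0.796]
wrist_force: [-0.3, -0.0, -1.5]
width: 0.173
grip_force: 108.6
```

```bash
python3 - <<'E'
from h import *
scoop(); s=read_state(); print(s['torque'])
im,C=shot('top','t33'); im0=cv2.imread('pics/top0.png')[:,:,::-1]
d=np.abs(im.astype(int)-im0).sum(2); print((d[238:293,352:415]>60).mean())
S,Cs=shot('side','s33'); print([proj(Cs,p).round() for p in ((.35,-.19,.08),(.51,-.19,.08),(.51,-.38,.08),(.35,-.38,.08))])
E
```

```text
t 42.95 pos [ 0.5333 -0.2884  0.2129] tilt deg 54.1 roll 0.005 edge [ 0.461 -0.28   0.102] q [-0.93 -0.28  2.41  1.25  0.68 -1.72] f [-0.3 -0.  -1.5] w 0.173
[ 0.08638093  0.57249089 -0.00599839]
0.8303030303030303
[array([405., 199.]), array([347., 190.]), array([361., 169.]), array([413., 176.])]
```

jog_arm --turn '[[0.1,0,0],[0.1,0,0],[0.1,0,0],[0.1,0,0],[0.1,0,0],[0.1,0,0],[0.1,0,0],[0.1,0,0],[0.1,0,0],[0.045,0,0],[0,0,0],[0,0,0]]' --delta_pos '[[0,0,0],[0,0,0],[0,0,0],[0,0,0],[0,0,0],[0,0,0],[0,0,0],[0,0,0],[0,0,0],[0,0,0],[0,0,0],[0,0,0]]' --gripper '[0,0,0,0,0,0,0,0,0,0,0,0]'

```text
time: 44.05
tool_pos: [0.5348, -0.2851, 0.2111]
tcp_rot: [2.303, 2.077, 0.081]
wrist_force: [-0.6, 1.0, -1.5]
width: 0.171
grip_force: 108.6
```

```bash
python3 - <<'E'
from h import *
scoop(); go(.684,-.1195,.0067,1.453); s=read_state(); R=Rn.from_rotvec(s['tcp_rot']).as_matrix(); print(R.round(3))
E
```

```text
t 44.05 pos [ 0.5348 -0.2851  0.2111] tilt deg 3.7 roll 0.013 edge [ 0.404 -0.271  0.197] q [-0.56  0.08  1.78  0.04  1.23 -0.47] f [-0.6  1.  -1.5] w 0.171
t 44.05 pos [ 0.5348 -0.2851  0.2111] yaw 1.468 toolz [ 0.065  0.006 -0.998] d [0.1774 0.118  0.2146] turn 0.015
[[ 0.102  0.993  0.065]
 [ 0.995 -0.103  0.006]
 [ 0.013  0.064 -0.998]]
```

jog_arm --turn '[[0,0,0],[0,0,0],[0,0,0],[0,0,0]]' --delta_pos '[[0,0,0],[0,0,0],[0,0,0],[0,0,0]]' --gripper '[0,0,0,0]'

```text
time: 44.38
tool_pos: [0.5333, -0.2856, 0.212]
tcp_rot: [2.304, 2.075, 0.08]
wrist_force: [-0.5, 0.3, -1.2]
width: 0.166
grip_force: 108.6
```

```bash
python3 - <<'E'
from h import *
scoop(); go(.684,-.1195,.0067,1.453); s=read_state(); R=Rn.from_rotvec(s['tcp_rot']); 
a=1.453; G=np.array([[np.cos(a),np.sin(a),0],[np.sin(a),-np.cos(a),0],[0,0,-1]]); print((R.inv()*Rn.from_matrix(G)).as_rotvec().round(4))
im,C=shot('top','t34')
E
```

```text
t 44.38 pos [ 0.5333 -0.2856  0.212 ] tilt deg 3.7 roll 0.012 edge [ 0.403 -0.272  0.197] q [-0.56  0.08  1.78  0.04  1.23 -0.47] f [-0.5  0.3 -1.2] w 0.166
t 44.38 pos [ 0.5333 -0.2856  0.212 ] yaw 1.466 toolz [ 0.065  0.005 -0.998] d [0.1785 0.1189 0.2155] turn 0.013
[ 0.0644 -0.012   0.013 ]
```

jog_arm --turn '[[0.0644,-0.012,0.013],[0,0,0],[0,0,0],[0,0,0],[0,0,0],[0,0,0],[0,0,0],[0,0,0],[0,0,0],[0,0,0],[0,0,0],[0,0,0],[0,0,0],[0,0,0]]' --delta_pos '[[0,0,0],[0.0183,0.013,0],[0.0183,0.013,0],[0.0183,0.013,0],[0.0183,0.013,0],[0.0183,0.013,0],[0.0183,0.013,0],[0.0183,0.013,0],[0.0183,0.013,0],[0.0183,0.013,0],[0.0183,0.013,0],[0,0,0],[0,0,0],[0,0,0]]' --gripper '[0,0,0,0,0,0,0,0,0,0,0,0,0,0]'

```text
time: 45.6
tool_pos: [0.6841, -0.1193, 0.2116]
tcp_rot: [-2.347, -2.088, 0.002]
wrist_force: [-0.4, 0.1, -1.5]
width: 0.174
grip_force: 108.6
```

```bash
python3 - <<'E'
from h import *
scoop(); go(.684,-.1195,.0067,1.453); s=read_state(); R=Rn.from_rotvec(s['tcp_rot']); 
a=1.453; G=np.array([[np.cos(a),np.sin(a),0],[np.sin(a),-np.cos(a),0],[0,0,-1]]); print((R.inv()*Rn.from_matrix(G)).as_rotvec().round(4))
im,C=shot('top','t35'); im0=cv2.imread('pics/top0.png')[:,:,::-1]
g=cv2.cvtColor(im,cv2.COLOR_RGB2GRAY); g0=cv2.cvtColor(im0,cv2.COLOR_RGB2GRAY)
m=((g0.astype(int)-g)>35).astype(np.uint8)
n,l,st,c=cv2.connectedComponentsWithStats(m)
for i in range(1,n):
    if st[i,4]>40: print(st[i],c[i].round(), im[l==i].mean(0).round())
E
```

```text
t 45.6 pos [ 0.6841 -0.1193  0.2116] tilt deg -0.1 roll -0.0 edge [ 0.553 -0.104  0.206] q [-0.21  0.29  1.53 -0.    1.32 -0.09] f [-0.4  0.1 -1.5] w 0.174
t 45.6 pos [ 0.6841 -0.1193  0.2116] yaw 1.454 toolz [-0.001 -0.    -1.   ] d [-1.000e-04  2.000e-04  2.049e-01] turn 0.001
[-0.0011  0.0004  0.001 ]
[  290   101   135   279 12851] [355. 221.] [56. 75. 74.]
[199 242  13  22 185] [205. 252.] [30. 30. 29.]
[227 246  13  21 182] [233. 256.] [30. 31. 29.]
[289 246  13  21 180] [295. 256.] [30. 32. 31.]
[364 252  29  17 337] [378. 260.] [109. 114. 109.]
[286 276  30  47 852] [301. 295.] [45. 79. 79.]
[293 359  22  14 230] [303. 365.] [48. 84. 83.]
[296 374  43  24 309] [322. 385.] [34. 60. 60.]
[248 380  23  33 190] [260. 403.] [20. 38. 38.]
[ 180  391   69   29 1319] [216. 407.] [24. 43. 43.]
[253 413  21   7  90] [264. 416.] [18. 34. 34.]
```

jog_arm --turn '[[0,0,0],[0,0,0],[0,0,0],[0,0,0],[0,0,0],[0,0,0],[0,0,0],[0,0,0],[0,0,0],[0,0,0],[0,0,0],[0,0,0]]' --delta_pos '[[0,0,0.03],[0,0,0.035],[0,0,0.035],[0,0,0.035],[0,0,0.03],[0,0,0.02],[0,0,0.01],[0,0,0.005],[0,0,0.003],[0,0,0],[0,0,0],[0,0,0]]' --gripper '[0,0,0,0,0,0,0,0,0,0,0,0]'

```text
time: 46.65
tool_pos: [0.6861, -0.1194, 0.0109]
tcp_rot: [2.346, 2.086, 0.003]
wrist_force: [1.1, -0.5, -0.7]
width: 0.172
grip_force: 108.5
```

```bash
python3 -c "
from h import *
scoop()"
```

```text
t 46.65 pos [ 0.6861 -0.1194  0.0109] tilt deg 0.2 roll -0.0 edge [ 0.555 -0.104  0.005] q [-0.21  0.45  1.7  -0.    0.98 -0.09] f [ 1.1 -0.5 -0.7] w 0.172
```

jog_arm --turn '[[0,0,0],[0,0,0],[0,0,0],[0,0,0],[0,0,0]]' --delta_pos '[[0,0,0.0015],[0,0,0.0015],[0,0,0.001],[0,0,0],[0,0,0]]' --gripper '[0,0,0,0,0]'

```text
time: 47.07
tool_pos: [0.6857, -0.119, 0.0067]
tcp_rot: [2.346, 2.087, 0.002]
wrist_force: [-1.9, -0.2, 4.7]
width: 0.172
grip_force: 109.7
```

Contact with the desk, so I release and retreat upward. After that I'll check the scene.

jog_arm --turn '[[0,0,0],[0,0,0],[0,0,0],[0,0,0],[0,0,0],[0,0,0],[0,0,0],[0,0,0],[0,0,0],[0,0,0],[0,0,0],[0,0,0],[0,0,0],[0,0,0],[0,0,0],[0,0,0]]' --delta_pos '[[0,0,0],[0,0,0],[0,0,0],[0,0,0],[0,0,-0.02],[0,0,-0.04],[0,0,-0.04],[0,0,-0.04],[0,0,-0.04],[0,0,-0.04],[0.03,-0.02,0],[0.03,-0.02,0],[0.03,-0.02,0],[0.03,-0.02,0],[0,0,0],[0,0,0]]' --gripper '[0.045,0.045,0.045,0.045,0.045,0.045,0.045,0.045,0.045,0.045,0.045,0.045,0.045,0.045,0.045,0.045]'

```text
time: 48.4
tool_pos: [0.6184, 0.0112, 0.2249]
tcp_rot: [-2.344, -2.091, 0.001]
wrist_force: [0.7, 0.3, 0.5]
width: 0.528
grip_force: 0.0
```

```bash
python3 - <<'E'
from h import *
scoop()
im,C=shot('top','t36'); im0=cv2.imread('pics/top0.png')[:,:,::-1]
g=cv2.cvtColor(im,cv2.COLOR_RGB2GRAY); g0=cv2.cvtColor(im0,cv2.COLOR_RGB2GRAY)
for nm,m in (('darker',(g0.astype(int)-g)>35),('brighter',(g.astype(int)-g0)>35)):
    n,l,st,c=cv2.connectedComponentsWithStats(m.astype(np.uint8))
    for i in range(1,n):
        if st[i,4]>25: print(nm,st[i],c[i].round(), im[l==i].mean(0).round(), ray(C,*c[i],.02)[:2].round(3))
print(g[236:294:3,350:416:3])
E
```

```text
t 48.4 pos [0.6184 0.0112 0.2249] tilt deg -0.0 roll -0.0 edge [0.487 0.026 0.219] q [-0.02  0.14  1.69 -0.    1.31  0.09] f [0.7 0.3 0.5] w 0.528
darker [252 138  44  19 685] [272. 148.] [38. 67. 66.] [0.776 0.032]
darker [ 246  139   87   94 2714] [281. 177.] [41. 65. 64.] [0.684 0.005]
darker [246 146   5  11  29] [248. 152.] [52. 50. 46.] [0.761 0.105]
darker [ 357  178   68   44 1809] [390. 199.] [104. 106. 100.] [ 0.623 -0.321]
darker [333 182  27   5  43] [347. 184.] [70. 72. 69.] [ 0.666 -0.193]
darker [303 221  13  12  75] [310. 227.] [66. 80. 76.] [ 0.536 -0.083]
darker [199 242  13  22 189] [205. 252.] [28. 28. 27.] [0.457 0.229]
darker [416 242   3  22  49] [417. 253.] [101. 104.  95.] [ 0.461 -0.401]
darker [227 246  13  21 185] [233. 256.] [27. 28. 27.] [0.447 0.145]
darker [290 246  12  17 101] [296. 255.] [30. 56. 56.] [ 0.453 -0.04 ]
darker [363 252  30  17 339] [378. 260.] [104. 108. 104.] [ 0.439 -0.285]
darker [ 354  271   56   22 1024] [380. 281.] [85. 88. 84.] [ 0.376 -0.289]
darker [ 248  276   65   47 2481] [280. 297.] [36. 66. 66.] [0.328 0.005]
darker [302 3
[... 2529 characters left out ...]
1 127 205 180 146 218 216 213
  214 210 159 137]
 [130 135  40  68  67  68 134  64  70  72  71 135  75  59  50  50 129 210
  212 213 161 136]
 [128 116  58  68  65  69 133  54  70  67  66 135  31  57  55  51 137 131
  142 211 143 136]
 [132 141  59  64  61  61 137  27  72  62  72 106  28  56  51  59 113 131
  131 145 148 134]
 [133 138  58  86  77  73 133  43  68  68  70  69  25  97  73  56  76 130
  133 132 134 134]
 [133 138  73  84  85  87 134  86  83  87  82  82  48  95  88  91 123 132
  132 131 131 133]
 [111 133  81  81  83  85 134 139  81  80  80 105  85  91  89  88 136 132
  131 207 139 135]
 [154 194 203 221 215 218 169 147  94  89  82  85  80  77  82  82 108 125
  129 142  81 140]]
```

The bin shows four separate blocks, one at about (375,258) and three along the near wall at columns ~358, ~377 and ~390. The mat is empty, the scoop is level on the desk, and the robot is clear of everything. I'm handing it in.

```bash
python3 -c "
from workcell import ticket
print(ticket.finish_job())"
```

```text
the job is handed in; nothing more can be done
None
```

All three blocks on the mat probed blind (the rightmost only after a second probing, as the probe slipped in the grip and dragged that block about 8 mm), so none stayed on the mat; they and block_0 were tipped together into the white bin, the probe is back in its stand, the empty scoop is level on the desk, and the job is handed in.

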